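Draw the test rod along the square to check a bored bench leg

ROBOT

A 7-joint arm with a two-finger parallel gripper is mounted at the origin on the work surface. World frame = base frame: x ahead of the robot, y to its left, z up, the work surface at z = 0. Lengths are in m, angles in rad, forces in N, time in s.
With the tool pointing down it reaches from about 0.425 to 0.875 m from the base axis. Payload 4.7 kg.
Tool frame: the origin (TCP) lies midway between the tips of the shut fingers; the grasp point (between the pads) lies 19 mm behind it; z points along the fingers, y is the line along which they close (so a half turn about z gives the same grasp; the last joint's range is limited). The gripper opens to 87 mm and grips with 3 to 60 N. Pads are 19 mm wide; open, the fingers measure 117 mm over their backs; the gripper's body (75 mm by 190 mm) begins 51 mm behind the grasp point.
Start: joints at [-1.096, 0.321, -0.07, 1.45, 0.023, 1.371, -0.057], TCP at [0.289, 0.582, 0.194] pointing down, gripper open.
Joint ranges: [-2.86, 2.86], [-0.3, 2.09], [-1.38, 1.24], [0.06, 2.45], [-1.56, 4.7], [0.09, 2.05], [-2.69, 2.69]. Speed limits (rad/s): [2.57, 2.57, 3.14, 3.14, 3.14, 3.14, 3.14].

INTERFACE

Orientations are given as a unit quaternion [w, x, y, z].
In Python, from workcell import ctrl, vision, order, models gives the robot as it stands.
- The arm moves only by the tool play_rows, never from a script. Its argument "targets" is a list of rows, each a list of 3 entries, a list of its own where there are three numbers: the opening, from -1 (shut) to 1 (fully open), then the shift along the tool's x, y, z in cm, then the turn, a rotation vector about the tool's x, y, z in rad. In form: [[gripper, [x, y, z], [rx, ry, rz]], ...]. A call has 1 to 12 rows; each row is the pose to reach, as a shift and turn from the pose commanded when the call began, along the tool's axes at that moment; what a row does not reach only later rows make up. A row lasts 1/12 s, in which the tool goes at most 41.7 mm and 7.16 degrees, less where a joint would pass 70% of its speed; a pose out of reach is approached as far as the arm can. A call with a gripper value outside its range is refused whole. The fingers move at their own pace and stop on an object; "grip_force" is the grip in N (left out, the last holds). Time passes only in rows, so rows that repeat a pose let the fingers close. It gives the time, the measured TCP pose, the force, the opening and the grip force at its end, in the units of the state.
- ctrl.get_state(): the state, without advancing time (a new reading comes with each control period).
- vision.camera(name): name is "scene" or "top"; returns a dict with "img" (384x512x3 uint8, blue, green, red), "fovy" (degrees; the focal length in pixels is half the picture's height over the tangent of half this angle, whatever the lens; pixels are square), "cx", "cy" (the principal point, pixels), "D" ([k1, k2, p1, p2, k3] as OpenCV has them; the pictures are not rectified), "R" (3x3) and "t" (3): a world point X has camera coordinates R X + t. Camera axes: x right, y down, z forward; pixel columns grow to the right and rows downward; lengths in m; the calibration is good to about 2 mm. A picture is of the moment at which its call begins. There is no depth.
- order.close_job(): hands the job in; it is judged then, once.
Trained networks look in the newest picture that a camera, given by its name, has taken for a name from the list of things; names that differ only in an ending like _2 or _b are one class to them, and where a whole thing is asked for, a point or a joint stands for the part that bears it (a point fixed in the world has none). Each returns a list of dicts, best first, with "score" (0 to 1); they miss things now and then, are a little off and sometimes report something else, mostly with a low value. They report only what shows in the picture. A call takes as long as a camera call. They do not tell look-alikes from the thing itself.
- models.masks_of(target, camera): "region" (384x512 bool, what is visible of it) and "bbox" ([left, top, right, bottom] in pixels, round what is visible of it).
- models.landmark_of(target, camera): "xy" ([column, row] in pixels: a listed point, or the origin of a listed thing).
The state is a dict: "time": time; "joint_positions": joint angles; "dq": joint speeds; "effort": joint torques, N m; "ee_pos": TCP position; "eef_rot": TCP orientation; "contact_force": force on the tool from outside, world axes, zero at the start; "wrist_torque": the same for the moment, N m; "width": finger opening in m; "finger_force": force on a finger pad.
Only numpy, scipy, OpenCV 4.12 (cv2) and the standard library are available. Lean on these libraries where they do the work, as an engineer would, in place of code of your own. Each camera call takes 0.05 s, during which the arm holds its last target. There are 200 camera calls.

TASK

I want to see whether the bolt hole I bored in this bench leg is square to its face, so lay the engineer's square flat on the bench with the outer edge of its stock flush against the leg's near face and its blade close along the robot's right-hand side of the steel test rod, and let go of the square. Then draw the rod straight out of the bore, without cocking it and dragging the leg, until its near end is level with the tip of the square's blade; the square must still lie flush. Finish while still gripping the rod there, so that I can sight along it, and leave the leg where it lies and the other things on the bench alone.

Things in the scene. Friction and masses are not known exactly. Their poses are not given: they have to be found in the camera images.
- bore_mouth (a point): Middle of the bore's near mouth, on the leg's near face, 35 mm above the bench. The 17 mm bore goes level, 70 mm right through the loose bench leg (hardwood, 70 x 70 x 420 mm, about 1.4 kg; 6 to 12 N slide it). x points into the bore, away from the robot; y along the leg to the robot's left. The face runs 150 mm to the right, 270 mm to the left, where a second, empty hole has no part in this.
- rod_end (a point): Middle of the near end of the plain bright steel test rod, 16 mm in diameter, 260 mm long, about 0.4 kg, loose, that lies level in the bore with about 1 mm of play; at the start it stands 55 to 75 mm proud of the near face. x runs along the rod from this end into the leg; the rod may turn about x.
- square_grip (a point): Centre of the stock of the loose steel square (0.5 kg), an L lying flat: dark stock 30 mm wide (x), 100 long (y), 18 high (z); bright blade 26 mm wide, 3 thick (about 8 to 10 mm above the bench), leaving the stock at its +y end along -x. The stock's outer edge is its +x face; the blade's outer edge is flush with the stock's +y end. At the leg's yaw that edge is parallel to the leg's near face.
- square_heel (a point): Outer corner of the square, where the stock's outer (+x) edge meets the blade's outer (+y) edge; half-way up, 9 mm above the square's underside. From the stock's centre: +15 mm in x, +50 mm in y. Axes as the square's.
- square_toe (a point): The other end of the stock's outer edge, half-way up. From the stock's centre: +15 mm in x, -50 mm in y. Axes as the square's.
- square_tip (a point): Outer corner of the free end of the square's blade, half-way up: 150 mm in -x from the heel corner. Axes as the square's.
- square: The square described under square_grip; origin under the centre of its stock. Axes as square_grip's.
- rod: The test rod; origin on its axis half-way along, 130 mm from either end; x along the rod, away from the robot.
- drill: Bystander: yellow and black cordless drill standing on its battery, 190 mm high; origin under its foot.
- tape: Bystander: yellow tape measure, 72 x 40 x 66 mm; origin under its middle.
- pencil: Bystander: flat red carpenter's pencil, 180 mm long, 8 mm thick, lying nearer the robot than the work; origin under its middle.
- mallet: Bystander: wooden mallet lying on the right, 310 mm long, 85 mm high; origin under it.
- bit: Bystander: 17 mm wood auger bit, 145 mm long, lying flat; origin under its middle.
- offcut: Bystander: hardwood offcut 70 x 70 x 55 mm; origin under its middle.
- chisel: Bystander: blue-handled chisel 255 mm long, lying flat on the left; origin under its middle.
Things that resemble listed ones, but are neither listed nor needed, are in the scene too. Of the things that look like the square, take the one that is farthest to the robot's left at the start.

How it is judged:
By the outcome, as a careful person would: the job done as asked, in the order asked, and still so for the second after the job is handed in, while the arm keeps its last pose, push and grip.
It also fails if it takes over 67 s, if anything falls off the work surface, if the arm or the gripper's body presses on something with over 40 N, if the wrist force passes 120 N, or if a joint passes its speed limit or range.

## Working session

There is one attempt and no reset: what is moved stays moved. The work goes in short steps, Python scripts to look and compute and a tool call to move; the robot and the scene stay as the last step left them, time stands still between calls to the robot, and variables do not carry over. Pictures are saved under pics/ and viewed, at most 10 in all, crops included, and the job is handed in when it is done.

Besides the shell and the picture viewer there is one more tool, called after "Call:" as name(argument=value, ...) on one line, values as JSON. play_rows: Moves the arm, as the interface text tells. Its arguments: {"type":"object","properties":{"targets":{"type":"array","items":{"type":"array"}},"grip_force":{"type":"number"}},"required":["targets"]}

```bash
mkdir -p pics
cat > h.py <<'E'
import numpy as np, cv2
from workcell import ctrl, vision, order, models
def K(c):
    h,w=c["img"].shape[:2]; f=h/2/np.tan(np.radians(c["fovy"])/2)
    return np.array([[f,0,c["cx"]],[0,f,c["cy"]],[0,0,1.]])
def ray(c,px,z):
    p=cv2.undistortPoints(np.array(px,float).reshape(-1,1,2),K(c),np.array(c["D"],float)).reshape(-1,2)
    R=np.array(c["R"]);t=np.array(c["t"]); o=-R.T@t
    d=np.c_[p,np.ones(len(p))]@R
    return o+d*((z-o[2])/d[:,2])[:,None]
def proj(c,X):
    return cv2.projectPoints(np.array(X,float).reshape(-1,1,3),cv2.Rodrigues(np.array(c["R"],float))[0],np.array(c["t"],float),K(c),np.array(c["D"],float))[0].reshape(-1,2)
Z=dict(bore_mouth=.035,rod_end=.035,square_grip=.009,square_heel=.009,square_toe=.009,square_tip=.009,drill=0,tape=0,pencil=0,mallet=0,bit=0,offcut=0,chisel=0)
E
python3 - <<'E'
from h import *
for n in ("scene","top"):
    c=vision.camera(n); cv2.imwrite(f"pics/{n}0.png",cv2.resize(c["img"],(800,600),interpolation=cv2.INTER_CUBIC))
    print(n,"cam at",(-np.array(c["R"]).T@c["t"]).round(3))
    for k,z in Z.items():
        for d in models.landmark_of(k,n)[:4]:
            print(k,round(d["score"],2),np.round(d["xy"]),ray(c,d["xy"],z)[0].round(3)[:2])
s=ctrl.get_state();print({k:np.round(v,3) for k,v in s.items()})
E
```

```text
scene cam at [ 1.01  -0.425  1.16 ]
bore_mouth 0.68 [276. 219.] [0.626 0.021]
rod_end 0.9 [259. 201.] [0.55  0.025]
square_grip 0.78 [134. 277.] [ 0.49  -0.381]
square_grip 0.67 [ 81. 294.] [ 0.435 -0.513]
square_heel 0.96 [ 83. 278.] [ 0.398 -0.485]
square_heel 0.81 [147. 263.] [ 0.48  -0.334]
square_toe 0.91 [127. 297.] [ 0.522 -0.427]
square_toe 0.79 [ 94. 313.] [ 0.502 -0.513]
square_toe 0.56 [291. 230.] [0.675 0.037]
square_tip 0.79 [ 24. 306.] [ 0.363 -0.636]
square_tip 0.72 [105. 239.] [ 0.339 -0.379]
drill 0.56 [389. 121.] [0.599 0.581]
tape 0.85 [304. 170.] [0.548 0.22 ]
pencil 0.64 [201. 189.] [ 0.383 -0.068]
mallet 0.87 [193. 333.] [ 0.712 -0.353]
mallet 0.27 [129. 274.] [ 0.47  -0.387]
bit 0.65 [283. 180.] [0.53  0.145]
offcut 0.81 [336. 125.] [0.489 0.435]
offcut 0.28 [290. 231.] [0.672 0.037]
chisel 0.67 [294. 112.] [0.353 0.369]
chisel 0.44 [262. 200.] [0.541 0.047]
top cam at [0.343 0.027 1.511]
bore_mouth 0.74 [269. 164.] [0.625 0.027]
bore_mouth 0.46 [143. 208.] [0.473 0.423]
square_grip 0.69 [399. 212.] [ 0.483 -0.391]
square_grip 0.6 [439. 228.] [ 0.439 -0.516]
sq
[... 497 characters left out ...]
bit 0.56 [238. 194.] [0.532 0.126]
offcut 0.59 [140. 208.] [0.475 0.441]
offcut 0.49 [397. 214.] [ 0.479 -0.389]
chisel 0.62 [163. 243.] [0.366 0.36 ]
{'time': np.float64(1.4), 'joint_positions': array([-1.096,  0.321, -0.07 ,  1.451,  0.023,  1.371, -0.057]), 'dq': array([-0.   , -0.   ,  0.   ,  0.001,  0.   ,  0.001, -0.   ]), 'effort': array([ 0.0000e+00, -4.9109e+01, -4.0300e-01, -3.1277e+01, -6.4000e-02,
        3.4000e-02,  0.0000e+00]), 'ee_pos': array([0.289, 0.582, 0.194]), 'eef_rot': array([ 0.   ,  0.228,  0.974, -0.   ]), 'contact_force': array([-0.279,  0.296,  0.216]), 'wrist_torque': array([ 0.007, -0.048,  0.015]), 'finger_force': np.float64(0.0), 'width': np.float64(0.087)}
```

View pictures.

View pics/top0.png

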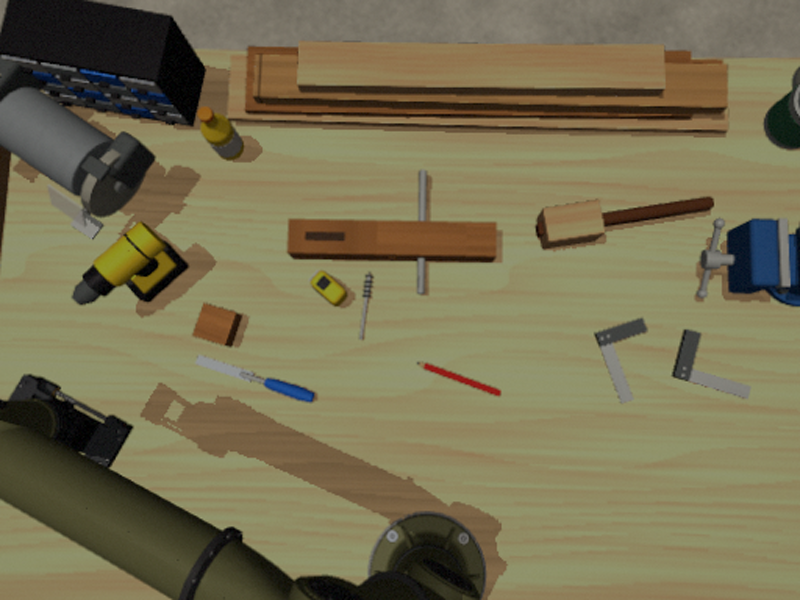

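View pics/scene0.png

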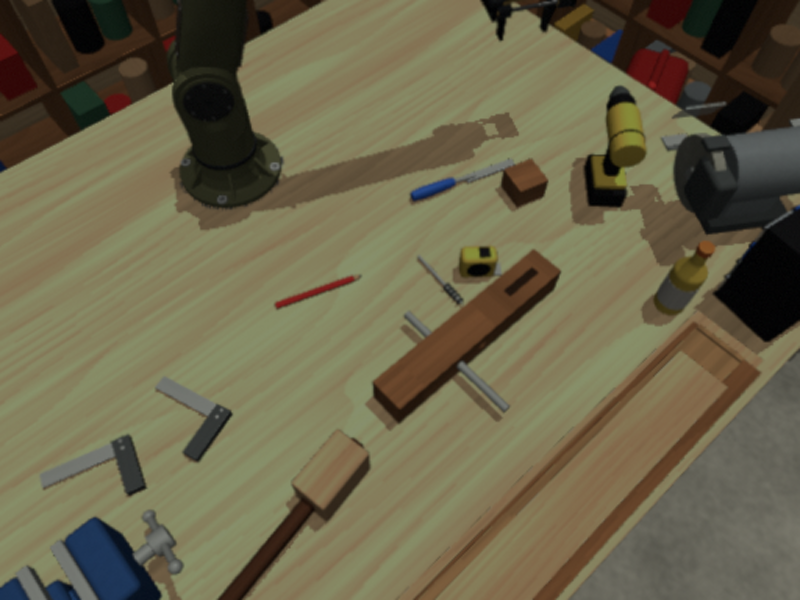

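Run:
```python
from h import *
a=vision.camera("top")["img"]; b=vision.camera("scene")["img"]
f=lambda im,x,y,w,h:cv2.resize(im[y:y+h,x:x+w],(395,295),interpolation=cv2.INTER_CUBIC)
cv2.imwrite("pics/c1.png",np.vstack([np.hstack([f(a,370,190,120,90),f(b,10,225,160,120)]),np.hstack([f(a,0,80,120,90),f(b,392,40,120,90)])]))
```

```text
(no output)
```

View pics/c1.png

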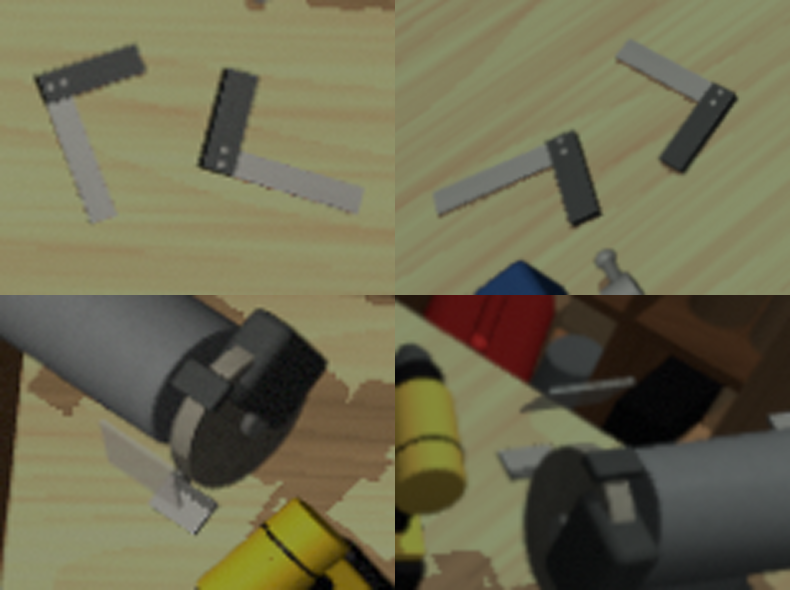

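The candidates for the square are A at top pixel (399,212), y≈-0.39, and B at top pixel (439,228), y≈-0.52. A fits because it is farther to the robot's left. The crop shows that both have a dark stock and a bright blade. The pale thing by the drill has no dark stock.

```bash
cat >> h.py <<'E'
L={"square_grip":(0,0),"square_heel":(.015,.05),"square_toe":(.015,-.05),"square_tip":(-.135,.05)}
def square(c,n,near,zo=0):
    P,Q,W=[],[],[]
    for k,l in L.items():
        for d in models.landmark_of(k,n):
            X=ray(c,d["xy"],.009+zo)[0][:2]
            if np.linalg.norm(X-near)<.16: P.append(l);Q.append(X);W.append(k)
    from scipy.optimize import least_squares
    P=np.array(P);Q=np.array(Q)
    def r(v): 
        a=v[2];R=np.array([[np.cos(a),-np.sin(a)],[np.sin(a),np.cos(a)]]);return (P@R.T+v[:2]-Q).ravel()
    # robust fit, several yaw starts
    s=min((least_squares(r,[*near,a],loss="soft_l1",f_scale=.004) for a in (-1.5,0,1.5,3)),key=lambda s:s.cost)
    return s.x,[(k,np.round(1000*np.linalg.norm(e),1)) for k,e in zip(W,r(s.x).reshape(-1,2))]
def legface(c,n,rodx=None):
    m=models.masks_of("bore_mouth",n)
    return m
E
python3 - <<'E'
from h import *
C={}
for n in ("top","scene"):
    C[n]=c=vision.camera(n)
    print(n,square(c,n,np.array([.485,-.385])))
    for k in ("bore_mouth","rod"):
        for m in models.masks_of(k,n)[:2]: print(k,m["score"],m["bbox"],m["region"].sum())
# rod end triangulate
def tri(k):
    A=[];b=[]
    for n in C:
        xy=models.landmark_of(k,n)
        if not xy: return k,n,"none"
        c=C[n];p=ray(c,xy[0]["xy"],0)[0];o=-np.array(c["R"]).T@c["t"];d=(p-o)/np.linalg.norm(p-o)
        M=np.eye(3)-np.outer(d,d);A.append(M);b.append(M@o)
    return k,np.linalg.solve(sum(A),sum(b)).round(4)
for k in ("rod_end","bore_mouth","rod"): print(tri(k))
c=C["top"]
m=models.masks_of("bore_mouth","top")
if m:
    r=m[0]["region"]; cols=[x for x in range(192,312,2) if r[:,x].any() and not 258<x<282]
    pts=np.array([[x,np.where(r[:,x])[0].max()+.5] for x in cols])
    X=ray(c,pts,0); f=np.polyfit(X[:,1],X[:,0],1)
    e=X[:,0]-np.polyval(f,X[:,1]);k=abs(e)<.004;f=np.polyfit(X[k,1],X[k,0],1);print("near face x=a*y+b",f,k.sum(),len(k),"yaw",-np.arctan(f[0]),"y range",X[:,1].min(),X[:,1].max())
E
```

```text
top (array([ 0.47628089, -0.44008447,  0.15525917]), [('square_grip', np.float64(88.3)), ('square_heel', np.float64(71.1)), ('square_heel', np.float64(129.0)), ('square_toe', np.float64(31.0)), ('square_toe', np.float64(68.1)), ('square_tip', np.float64(35.7))])
bore_mouth 0.86 [182.6, 141.6, 318.4, 167.4] 3490
rod 0.75 [264.8, 111.2, 272.2, 184.5] 227
scene (array([ 0.48268815, -0.38298629,  0.34910687]), [('square_grip', np.float64(4.3)), ('square_grip', np.float64(45.7)), ('square_grip', np.float64(134.4)), ('square_heel', np.float64(12.4)), ('square_heel', np.float64(174.3)), ('square_toe', np.float64(11.7)), ('square_tip', np.float64(6.0))])
bore_mouth 0.95 [237.9, 159.5, 360.1, 273.1] 4309
rod 0.65 [257.9, 200.7, 323.3, 265.1] 370
rod 0.25 [98.0, 246.7, 149.4, 296.7] 817
('rod_end', 'scene', 'none')
('bore_mouth', array([0.6248, 0.0245, 0.0473]))
('rod', array([0.6743, 0.0372, 0.0071]))
near face x=a*y+b [-0.00868179  0.62402143] 49 49 yaw 0.00868156995934265 y range -0.10804295307692738 0.27940225576905464
```

```bash
cat >> h.py <<'E'
from scipy.spatial.transform import Rotation as Ro
def rel(p,yaw):  # shift (cm) and rotvec in tool axes; yaw = world angle of tool y (mod pi), tool down
    s=ctrl.get_state();q=s["eef_rot"];R=Ro.from_quat([q[1],q[2],q[3],q[0]])
    best=None
    for a in (yaw,yaw+np.pi):
        y=np.array([np.cos(a),np.sin(a),0]);z=np.array([0,0,-1.]);x=np.cross(y,z)
        v=(R.inv()*Ro.from_matrix(np.c_[x,y,z])).as_rotvec()
        print("cm",(R.inv().apply(np.array(p)-s["ee_pos"])*100).round(2),"rot",v.round(3))
    print("tool axes\n",R.as_matrix().round(3),"q7",s["joint_positions"][6].round(2))
E
python3 - <<'E'
from h import *
rel([.58,.1,.2],.34); rel([.484,-.384,.15],.34)
c=vision.camera("top")
for k in ("square","rod"):
  for m in models.masks_of(k,"top")[:3]: print(k,m["score"],np.round(m["bbox"]),m["region"].sum())
r=models.masks_of("rod","top")[0]["region"]
rows=[y for y in range(168,184) if r[y].any()]
X=ray(c,[[np.where(r[y])[0].mean(),y] for y in rows],.035);print(X[:,:2].round(4).tolist())
rows=[y for y in range(113,138) if r[y].any()]
X=ray(c,[[np.where(r[y])[0].mean(),y] for y in rows],.035);print(X[::3,:2].round(4).tolist())
# L segmentation for square A: dark stock
g=c["img"].astype(int)[195:270,375:418]; dark=(g.max(2)<90)
ys,xs=np.where(dark);rect=cv2.minAreaRect(np.c_[xs+375,ys+195].astype(np.float32));print(rect)
b=ray(c,cv2.boxPoints(rect),.018)[:,:2];print(b.round(4).tolist(),b.mean(0))
E
```

```text
cm [-47.5  -30.26  -0.63] rot [0.   0.   0.77]
cm [-47.5  -30.26  -0.63] rot [-0.     0.    -2.372]
tool axes
 [[-0.896  0.445  0.   ]
 [ 0.445  0.896  0.   ]
 [-0.     0.    -1.   ]] q7 -0.06
cm [-60.42 -77.88   4.37] rot [0.   0.   0.77]
cm [-60.42 -77.88   4.37] rot [-0.     0.    -2.372]
tool axes
 [[-0.896  0.445  0.   ]
 [ 0.445  0.896  0.   ]
 [-0.     0.    -1.   ]] q7 -0.06
square 0.75 [428. 212. 479. 256.] 717
square 0.66 [382. 204. 412. 259.] 643Traceback (most recent call last):
  File "<stdin>", line 6, in <module>
IndexError: list index out of range
```

Call:
play_rows(targets=[[1,[-47,-30,-3],[0,0,0.77]],[1,[-47,-30,-3],[0,0,0.77]],[1,[-47,-30,-3],[0,0,0.77]],[1,[-47,-30,-3],[0,0,0.77]],[1,[-47,-30,-3],[0,0,0.77]],[1,[-47,-30,-3],[0,0,0.77]],[1,[-47,-30,-3],[0,0,0.77]],[1,[-47,-30,-3],[0,0,0.77]],[1,[-47,-30,-3],[0,0,0.77]],[1,[-47,-30,-3],[0,0,0.77]],[1,[-60.5,-78,-1],[0,0,0.77]],[1,[-60.5,-78,-1],[0,0,0.77]]])

```text
time: 3.75
ee_pos: [0.5018, 0.1403, 0.2144]
eef_rot: [0.0, 0.578, 0.816, 0.0]
contact_force: [0.4, -0.2, 0.8]
width: 0.0869
finger_force: 0.0
```

Run:
```python
from h import *
rel([.484,-.384,.12],.34)
print(ctrl.get_state()["ee_pos"],ctrl.get_state()["time"])
```

```text
cm [-48.85 -19.13   9.46] rot [ 0.001  0.    -0.001]
cm [-48.85 -19.13   9.46] rot [ 1.000e-03 -1.000e-03  3.141e+00]
tool axes
 [[-0.333  0.943  0.001]
 [ 0.943  0.333 -0.   ]
 [-0.     0.001 -1.   ]] q7 0.03
[0.50179627 0.14032321 0.21443425] 3.75
```

Call:
play_rows(targets=[[1,[-49,-19,2],[0,0,0]],[1,[-49,-19,2],[0,0,0]],[1,[-49,-19,2],[0,0,0]],[1,[-49,-19,2],[0,0,0]],[1,[-49,-19,2],[0,0,0]],[1,[-49,-19,2],[0,0,0]],[1,[-49,-19,4],[0,0,0]],[1,[-49,-19,6],[0,0,0]],[1,[-49,-19,8],[0,0,0]],[1,[-49,-19,9],[0,0,0]],[1,[-49,-19,9],[0,0,0]],[1,[-49,-19,9],[0,0,0]]])

```text
time: 4.75
ee_pos: [0.4865, -0.3485, 0.1373]
eef_rot: [0.001, 0.577, 0.817, 0.0]
contact_force: [1.1, 1.2, 1.1]
width: 0.0872
finger_force: 0.0
```

Run:
```python
from h import *
s=ctrl.get_state();print(s["ee_pos"],np.abs(s["dq"]).max())
c=vision.camera("scene"); g=cv2.resize(c["img"][215:335,60:220],(800,600),interpolation=cv2.INTER_CUBIC)
cv2.imwrite("pics/s1.png",g)
# dark stock fit, from scene (last unobstructed picture was taken into pics/c1); print landmarks
print(square(c,"scene",np.array([.484,-.384])))
rel([.484,-.384,.008],.34)
```

```text
[ 0.48647566 -0.34847491  0.13729527] 1.1237005335513925
(array([ 0.46637272, -0.45066964,  0.89256023]), [('square_grip', np.float64(66.4)), ('square_grip', np.float64(64.8)), ('square_heel', np.float64(79.8)), ('square_heel', np.float64(85.9)), ('square_toe', np.float64(47.6)), ('square_toe', np.float64(45.6))])
cm [-3.49 -1.51 12.94] rot [ 0.    -0.001 -0.   ]
cm [-3.49 -1.51 12.94] rot [-1.000e-03 -0.000e+00  3.141e+00]
tool axes
 [[-0.333  0.943 -0.   ]
 [ 0.943  0.333  0.001]
 [ 0.001  0.    -1.   ]] q7 1.09
```

View pics/s1.png

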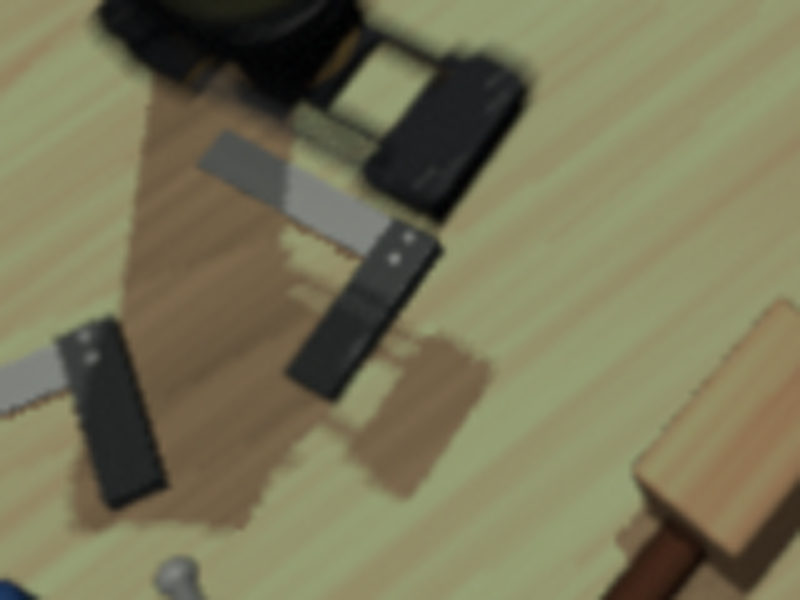

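The crop shows square A's stock with its top corners at crop (392,218), (438,235), (290,372) and (326,392), and its blade tip at (198,165). B is at lower left and the gripper is above A's blade.

Run:
```python
from h import *
c=vision.camera("scene")
p=np.array([[392,218],[438,235],[326,392],[290,372]])/5+[60,215]-.4
X=ray(c,p,.018)[:,:2];print(X.round(4),X.mean(0),[np.linalg.norm(X[i]-X[i-1]).round(3) for i in range(4)])
d=X[0]+X[1]-X[2]-X[3];print("yaw",np.arctan2(-d[0],d[1]))
e=X.mean(0);rel([*e,.008],np.arctan2(-d[0],d[1]))
print(ctrl.get_state()["ee_pos"])
```

```text
[[ 0.4548 -0.3436]
 [ 0.4801 -0.3305]
 [ 0.5139 -0.4249]
 [ 0.4919 -0.433 ]] [ 0.48519373 -0.38300895] [np.float64(0.097), np.float64(0.028), np.float64(0.1), np.float64(0.023)]
yaw 0.3682472084503485
cm [-3.48 -1.48 12.98] rot [ 0.001 -0.001 -0.026]
cm [-3.48 -1.48 12.98] rot [-1.000e-03 -2.000e-03  3.115e+00]
tool axes
 [[-0.335  0.942  0.001]
 [ 0.942  0.335  0.001]
 [ 0.001  0.001 -1.   ]] q7 1.09
[ 0.48733433 -0.34535137  0.1378322 ]
```

Call:
play_rows(targets=[[1,[-3.6,-1.4,0],[0,0,-0.015]],[1,[-3.6,-1.4,3],[0,0,-0.015]],[1,[-3.6,-1.4,6],[0,0,-0.015]],[1,[-3.6,-1.4,9],[0,0,-0.015]],[1,[-3.6,-1.4,11.5],[0,0,-0.015]],[1,[-3.6,-1.4,12.8],[0,0,-0.015]],[1,[-3.6,-1.4,13.2],[0,0,-0.015]],[1,[-3.6,-1.4,13.2],[0,0,-0.015]]])

```text
time: 5.72
ee_pos: [0.486, -0.3841, 0.0056]
eef_rot: [-0.0, 0.57, 0.821, 0.0]
contact_force: [-0.8, 0.2, 0.6]
width: 0.087
finger_force: 0.0
```

Call:
play_rows(targets=[[-0.5,[0,0,0],[0,0,0]],[-0.5,[0,0,0],[0,0,0]],[-0.5,[0,0,0],[0,0,0]],[-0.5,[0,0,0],[0,0,0]],[-0.5,[0,0,0],[0,0,0]],[-0.5,[0,0,0],[0,0,0]]], grip_force=25)

```text
time: 6.22
ee_pos: [0.4854, -0.3856, 0.0059]
eef_rot: [0.0, 0.571, 0.821, 0.0]
contact_force: [-0.4, 0.2, -0.3]
width: 0.0546
finger_force: 0.0
```

Call:
play_rows(targets=[[-0.6,[0,0,0],[0,0,0]],[-0.6,[0,0,0],[0,0,0]],[-0.6,[0,0,0],[0,0,0]],[-0.6,[0,0,0],[0,0,0]],[-0.6,[0,0,0],[0,0,0]],[-0.6,[0,0,0],[0,0,0]],[-0.6,[0,0,0],[0,0,0]],[-0.6,[0,0,0],[0,0,0]]])

```text
time: 6.88
ee_pos: [0.4852, -0.3854, 0.0054]
eef_rot: [-0.0, 0.571, 0.821, 0.0]
contact_force: [0.1, 0.4, -0.8]
width: 0.0179
finger_force: 0.0
```

Run:
```python
from h import *
c=vision.camera("scene"); g=cv2.resize(c["img"][215:335,60:220],(400,300),interpolation=cv2.INTER_CUBIC)
c=vision.camera("top"); g2=cv2.resize(c["img"][180:270,370:490],(400,300),interpolation=cv2.INTER_CUBIC)
cv2.imwrite("pics/s2.png",np.hstack([g,g2]));print(ctrl.get_state()["width"])
```

```text
0.01762555431090803
```

View pics/s2.png

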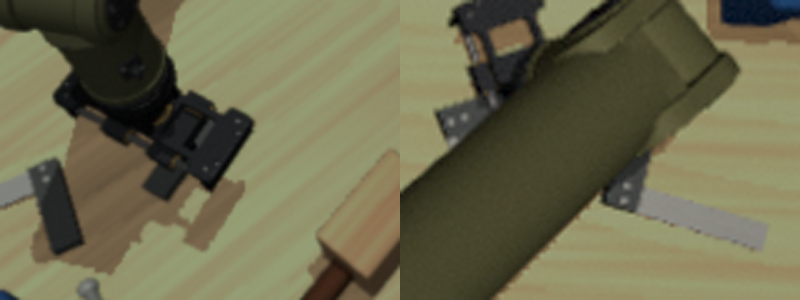

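Run:
```python
from h import *
c=vision.camera("scene");s=ctrl.get_state();p=s["ee_pos"];a=np.array([.942,.335,0]);b=np.array([-.335,.942,0])
f=lambda X:((proj(c,X)-[60,215])*2.5).round()
print("tcp,up18,up75\n",f([p,p+[0,0,.018],p+[0,0,.075]]),"\nbody ends",f([p+[0,0,.075]+a*.095,p+[0,0,.075]-a*.095]).tolist(),f([p+[0,0,.075]+b*.095,p+[0,0,.075]-b*.095]).tolist())
print("stock toe corners",f([[.514,-.425,.018],[.492,-.433,.018]]))
cv2.imwrite("pics/s3.png",cv2.resize(c["img"][230:310,80:190],(800,582),interpolation=cv2.INTER_CUBIC))
t=vision.camera("top");print(((proj(t,[p,p+[0,0,.08]])-[370,180])*400/120).round())
print({k:np.round(s[k],3) for k in("ee_pos","width","finger_force","contact_force","time")})
```

```text
tcp,up18,up75
 [[181. 156.]
 [177. 150.]
 [165. 131.]] 
body ends [[240.0, 173.0], [91.0, 90.0]] [[219.0, 57.0], [105.0, 211.0]]
stock toe corners [[162. 195.]
 [144. 185.]]
[[ 89. 106.]
 [113.  99.]]
{'ee_pos': array([ 0.485, -0.385,  0.006]), 'width': np.float64(0.017), 'finger_force': np.float64(0.0), 'contact_force': array([0.392, 0.197, 0.248]), 'time': np.float64(7.033)}
```

View pics/s3.png

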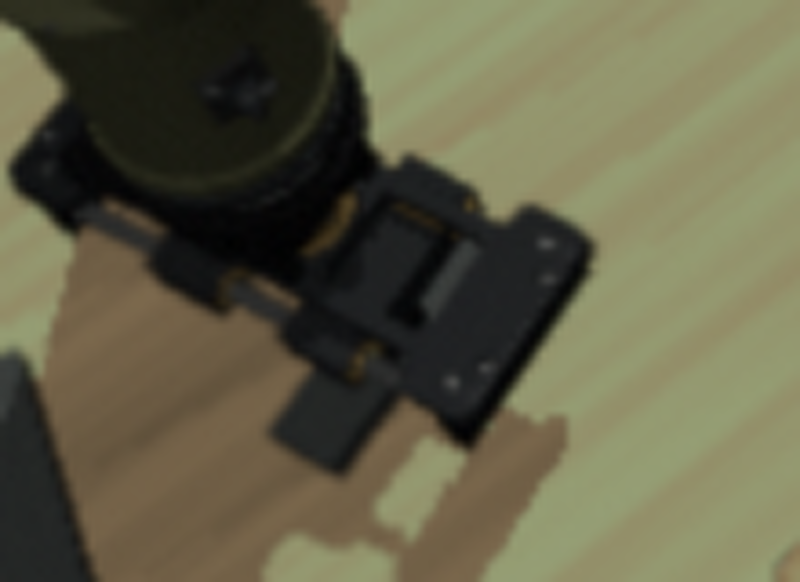

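Call:
play_rows(targets=[[-1,[0,0,0],[0,0,0]],[-1,[0,0,0],[0,0,0]],[-1,[0,0,0],[0,0,0]],[-1,[0,0,0],[0,0,0]],[-1,[0,0,0],[0,0,0]]])

```text
time: 7.5
ee_pos: [0.4852, -0.3854, 0.0055]
eef_rot: [0.0, 0.571, 0.821, 0.0]
contact_force: [-0.0, 0.1, 0.0]
width: 0.0012
finger_force: 0.0
```

Call:
play_rows(targets=[[-1,[0,0,-4],[0,0,0]],[-1,[0,0,-8],[0,0,0]],[-1,[6,0,-11],[0,0,0]],[-1,[10,0,-11],[0,0,0]],[-1,[10,0,-11],[0,0,0]],[-1,[10,0,-11],[0,0,0]]])

```text
time: 8.0
ee_pos: [0.4505, -0.2867, 0.1163]
eef_rot: [-0.001, 0.569, 0.822, 0.003]
contact_force: [0.7, 0.2, 0.2]
width: 0.0003
finger_force: 0.0
```

Run:
```python
from h import *
c=vision.camera("scene");s=ctrl.get_state();p=s["ee_pos"];print(p)
g=cv2.resize(c["img"][215:335,60:220],(800,600),interpolation=cv2.INTER_CUBIC)
print(((proj(c,[p,p+[0,0,.019],p+[0,0,.07],[.485,-.383,.018]])-[60,215])*5).round())
cv2.imwrite("pics/s4.png",g)
```

```text
[ 0.45104303 -0.28914063  0.1161557 ]
[[433.  75.]
 [425.  59.]
 [404.  13.]
 [360. 300.]]
```

View pics/s4.png

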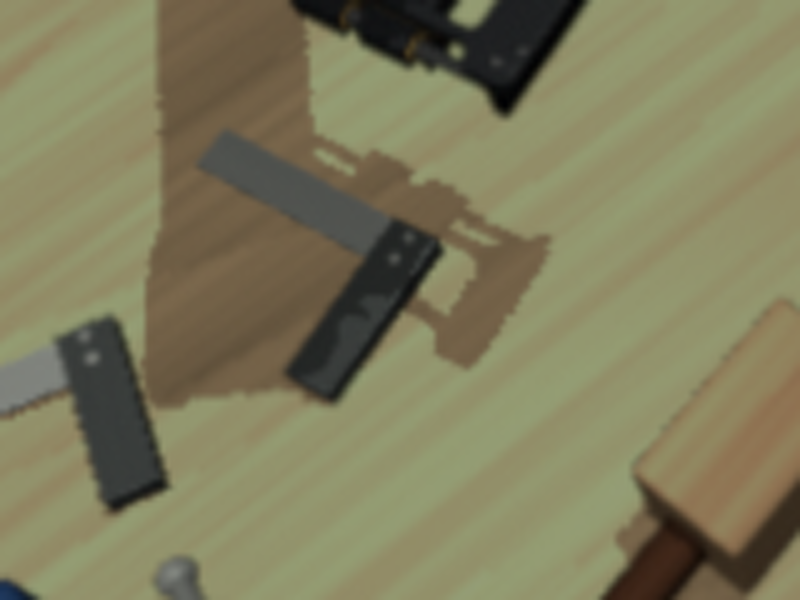

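Call:
play_rows(targets=[[-1,[0,0,4],[0,0,0]],[-1,[0,0,8],[0,0,0]],[-1,[0,0,10.4],[0,0,0]],[-1,[0,0,10.8],[0,0,0]],[-1,[0,0,11.1],[0,0,0]],[-1,[0,0,11.1],[0,0,0]]])

```text
time: 8.55
ee_pos: [0.4507, -0.2931, 0.005]
eef_rot: [0.0, 0.572, 0.821, -0.001]
contact_force: [0.8, 0.2, 0.2]
width: 0.0006
finger_force: 0.0
```

Call:
play_rows(targets=[[-1,[0,0,0.2],[0,0,0]],[-1,[0,0,0.4],[0,0,0]],[-1,[0,0,0.6],[0,0,0]],[-1,[0,0,0.6],[0,0,0]]])

```text
time: 8.88
ee_pos: [0.4509, -0.2917, -0.001]
eef_rot: [0.0, 0.571, 0.821, 0.0]
contact_force: [-0.6, -0.6, -0.1]
width: 0.0004
finger_force: 0.0
```

Call:
play_rows(targets=[[-1,[0,0,0.25],[0,0,0]],[-1,[0,0,0.5],[0,0,0]],[-1,[0,0,0.7],[0,0,0]],[-1,[0,0,0.7],[0,0,0]]])

```text
time: 9.22
ee_pos: [0.4501, -0.2913, -0.009]
eef_rot: [-0.0, 0.571, 0.821, -0.0]
contact_force: [-0.1, 0.7, -0.3]
width: 0.0003
finger_force: 0.0
```

Call:
play_rows(targets=[[-1,[0,0,0.2],[0,0,0]],[-1,[0,0,0.4],[0,0,0]],[-1,[0,0,0.4],[0,0,0]]])

```text
time: 9.47
ee_pos: [0.4501, -0.2914, -0.013]
eef_rot: [-0.0, 0.571, 0.821, -0.0]
contact_force: [0.3, -1.2, -0.0]
width: 0.0007
finger_force: 0.0
```

Call:
play_rows(targets=[[-1,[0,0,0.2],[0,0,0]],[-1,[0,0,0.3],[0,0,0]],[-1,[0,0,0.3],[0,0,0]]])

```text
time: 9.72
ee_pos: [0.4502, -0.2915, -0.0158]
eef_rot: [-0.0, 0.571, 0.821, -0.0]
contact_force: [-0.2, -0.5, -0.2]
width: 0.0004
finger_force: 0.0
```

Run:
```python
from h import *
c=vision.camera("scene");s=ctrl.get_state();p=s["ee_pos"];print(p,s["joint_positions"].round(3))
P=proj(c,[p]).ravel();x0,y0=int(P[0])-50,int(P[1])-45
g=cv2.resize(c["img"][y0:y0+75,x0:x0+100],(800,600),interpolation=cv2.INTER_CUBIC)
print(((proj(c,[p,p+[0,0,.019],p+[0,0,.07]])-[x0,y0])*8).round())
cv2.imwrite("pics/s5.png",np.clip(g.astype(int)*1.6,0,255).astype(np.uint8))
```

```text
[ 0.45034096 -0.2915836  -0.01562899] [-0.109  0.352  0.73   1.971 -0.292  0.925  1.124]
[[407. 362.]
 [397. 341.]
 [369. 281.]]
```

View pics/s5.png

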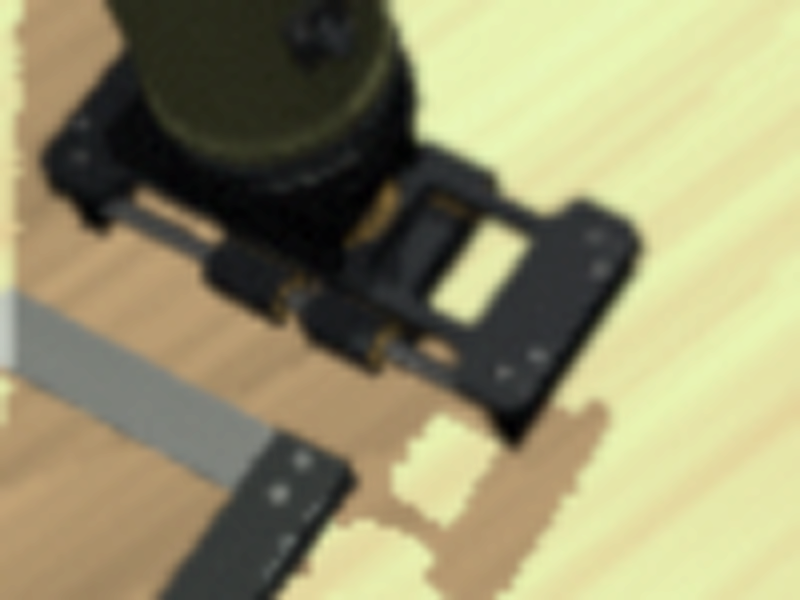

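Run:
```python
from h import *
c=vision.camera("scene");s=ctrl.get_state();p5=s["ee_pos"]
P=proj(c,[p5]).ravel();x0,y0=int(P[0])-50,int(P[1])-45
p4=np.array([.4510,-.2891,.1162])
sh4=ray(c,np.array([[550,240],[465,368]])/5+[60,215],0)[:,:2]
sh5=ray(c,np.array([[607,403],[500,600]])/8+[x0,y0],0)[:,:2]
a=np.array([.939,.343]);b=np.array([-.343,.939])
print(np.linalg.norm(sh4[0]-sh4[1]),np.linalg.norm(sh5[0]-sh5[1]))
k=((sh4[0]-p4[:2])-(sh5[0]-p5[:2]))/(p4[2]-p5[2]);print("k",k,"sh5 rel a,b",[(float((q-p5[:2])@a),float((q-p5[:2])@b)) for q in sh5],[(float((q-p4[:2])@a),float((q-p4[:2])@b)) for q in sh4])
# shadow corner rel = (.095,.0375)+h*k
r=sh5[0]-p5[:2]-(.095*a+.0375*b);print("h of body corner",r@k/(k@k), "residual",r-k*(r@k)/(k@k))
```

```text
0.08297753204521173 0.07837156079840238
k [-0.00561828 -0.27990125] sh5 rel a,b [(0.07781796938596654, 0.01609922592390812), (0.08510011221042513, -0.06190848147664572)] [(0.06447204807009013, -0.018279679474059802), (0.06496671136494064, -0.10122959455490572)]
h of body corner 0.09334553271239221 residual [-0.00822644  0.00016512]
```

Call:
play_rows(targets=[[-1,[0,0,0.2],[0,0,0]],[-1,[0,0,0.4],[0,0,0]],[-1,[0,0,0.4],[0,0,0]]])

```text
time: 10.07
ee_pos: [0.4502, -0.2914, -0.0199]
eef_rot: [-0.0, 0.571, 0.821, -0.0]
contact_force: [-0.5, -0.9, -0.2]
width: 0.0005
finger_force: 0.0
```

Call:
play_rows(targets=[[-1,[0,0,0.2],[0,0,0]],[-1,[0,0,0.3],[0,0,0]],[-1,[0,0,0.3],[0,0,0]]])

```text
time: 10.32
ee_pos: [0.4502, -0.2915, -0.0228]
eef_rot: [-0.0, 0.571, 0.821, -0.0]
contact_force: [-0.1, -0.0, 0.2]
width: 0.0005
finger_force: 0.0
```

Call:
play_rows(targets=[[-1,[0,0,0.2],[0,0,0]],[-1,[0,0,0.3],[0,0,0]],[-1,[0,0,0.3],[0,0,0]]])

```text
time: 10.57
ee_pos: [0.4503, -0.2915, -0.0257]
eef_rot: [-0.0, 0.571, 0.821, 0.0]
contact_force: [-0.1, 0.5, -0.2]
width: 0.0002
finger_force: 0.0
```

Call:
play_rows(targets=[[-1,[0,0,0.2],[0,0,0]],[-1,[0,0,0.3],[0,0,0]],[-1,[0,0,0.3],[0,0,0]]])

```text
time: 10.82
ee_pos: [0.4505, -0.2917, -0.0284]
eef_rot: [0.0, 0.571, 0.821, 0.0]
contact_force: [-0.5, 0.8, 2.7]
width: 0.0004
finger_force: 1.1
```

Call:
play_rows(targets=[[-1,[0,0,0.2],[0,0,0]],[-1,[0,0,0.3],[0,0,0]],[-1,[0,0,0.3],[0,0,0]]])

```text
time: 11.07
ee_pos: [0.4506, -0.2916, -0.0286]
eef_rot: [-0.001, 0.571, 0.821, 0.001]
contact_force: [-8.4, 5.6, 28.3]
width: 0.0006
finger_force: 14.2
```

Run:
```python
from h import *
s=ctrl.get_state();print({k:np.round(s[k],3) for k in("ee_pos","effort","contact_force","joint_positions")})
```

```text
{'ee_pos': array([ 0.451, -0.292, -0.029]), 'effort': array([ 1.2200e-01, -2.5903e+01,  4.8260e+00, -2.0010e+01, -5.8200e-01,
       -3.6190e+00,  1.0000e-02]), 'contact_force': array([-8.445,  5.594, 28.272]), 'joint_positions': array([-0.095,  0.375,  0.718,  1.976, -0.315,  0.903,  1.142])}
```

Run:
```python
from h import *
c=vision.camera("scene");p=np.array([.4503,-.2916,-.0156])
P=proj(c,[p]).ravel();x0,y0=int(P[0])-50,int(P[1])-45
a=np.array([.939,.343]);b=np.array([-.343,.939])
for nm,q in dict(gap=(292,298),RFcorner=(515,440),RBcorner=(640,243),LFcorner=(97,222)).items():
    for z in (.082,.093):
        X=ray(c,np.array([q])/8+[x0,y0],z)[0][:2]-p[:2];print(nm,z,(X@a).round(4),(X@b).round(4))
```

```text
gap 0.082 -0.007 -0.0251
gap 0.093 -0.002 -0.0281
RFcorner 0.082 0.0869 -0.0325
RFcorner 0.093 0.0909 -0.0354
RBcorner 0.082 0.0844 0.0465
RBcorner 0.093 0.0885 0.0428
LFcorner 0.082 -0.0812 -0.0328
LFcorner 0.093 -0.0755 -0.0357
```

Call:
play_rows(targets=[[-1,[0,0,-2],[0,0,0]],[-1,[0,0,-5],[0,0,0]],[0.6,[0,0,-8],[0,0,0]],[0.6,[-5,0,-8],[0,0,0]],[0.6,[-9.5,0,-8],[0,0,0]],[0.6,[-9.5,0,-8],[0,0,0]],[0.6,[-9.5,0,-8],[0,0,0]]])

```text
time: 11.7
ee_pos: [0.4834, -0.3848, 0.0489]
eef_rot: [0.001, 0.572, 0.82, -0.001]
contact_force: [-0.6, 0.9, 0.2]
width: 0.0253
finger_force: 0.0
```

Call:
play_rows(targets=[[1,[0.1,0.1,0],[0,0,0]],[1,[0.1,0.1,0],[0,0,0]],[1,[0.1,0.1,0],[0,0,0]],[1,[0.1,0.1,0],[0,0,0]],[1,[0.1,0.1,0],[0,0,0]],[1,[0.1,0.1,0],[0,0,0]],[1,[0.1,0.1,3],[0,0,0]],[1,[0.1,0.1,6],[0,0,0]],[1,[0.1,0.1,7.1],[0,0,0]],[1,[0.1,0.1,7.1],[0,0,0]]])

```text
time: 12.53
ee_pos: [0.4818, -0.3774, -0.0255]
eef_rot: [-0.003, 0.571, 0.821, -0.0]
contact_force: [-0.4, 0.3, 0.3]
width: 0.0853
finger_force: 0.0
```

Call:
play_rows(targets=[[-0.6,[0,0,0],[0,0,0]],[-0.6,[0,0,0],[0,0,0]],[-0.6,[0,0,0],[0,0,0]],[-0.6,[0,0,0],[0,0,0]],[-0.6,[0,0,0],[0,0,0]],[-0.6,[0,0,0],[0,0,0]],[-0.6,[0,0,0],[0,0,0]],[-0.6,[0,0,0],[0,0,0]],[-0.6,[0,0,0],[0,0,0]],[-0.6,[0,0,0],[0,0,0]],[-0.6,[0,0,0],[0,0,0]],[-0.6,[0,0,0],[0,0,0]]], grip_force=25)

```text
time: 13.53
ee_pos: [0.4831, -0.3797, -0.0225]
eef_rot: [-0.0, 0.571, 0.821, -0.0]
contact_force: [-3.0, 0.1, 1.9]
width: 0.0296
finger_force: 25.0
```

Call:
play_rows(targets=[[-0.6,[0,0,-3],[0,0,0]],[-0.6,[0,0,-6],[0,0,0.05]],[-0.6,[22,15,-6],[0,0,0.347]],[-0.6,[22,15,-6],[0,0,0.347]],[-0.6,[22,15,-6],[0,0,0.347]],[-0.6,[22,15,-6],[0,0,0.347]],[-0.6,[22,15,-6],[0,0,0.347]],[-0.6,[22,15,-6],[0,0,0.347]],[-0.6,[22,15,-6],[0,0,0.347]],[-0.6,[22,15,-6],[0,0,0.347]],[-0.6,[22,15,-6],[0,0,0.347]],[-0.6,[22,15,-6],[0,0,0.347]]])

```text
time: 14.53
ee_pos: [0.5476, -0.1214, 0.037]
eef_rot: [-0.0, 0.704, 0.71, -0.0]
contact_force: [-0.4, 0.2, -3.6]
width: 0.0297
finger_force: 25.0
```

```bash
cat > m.py <<'E'
from h import *
s=ctrl.get_state();print({k:np.round(s[k],4) for k in("time","ee_pos","width","eef_rot","finger_force","contact_force")})
z0=s["ee_pos"][2]+.0284-.006
for n in ("top","scene"):
    c=vision.camera(n)
    for k in L:
        for d in models.landmark_of(k,n)[:3]:
            X=ray(c,d["xy"],.009+max(z0,0))[0][:2]
            if X[1]>-.3 and X[0]<.66 and d["score"]>.4: print(n,k,round(d["score"],2),X.round(4),"-> centre rel tool",(X-s["ee_pos"][:2]).round(4))
    for k in ("rod_end","bore_mouth"):
        for d in models.landmark_of(k,n)[:1]: print(n,k,round(d["score"],2),ray(c,d["xy"],.035)[0][:2].round(4))
    for m in models.masks_of("rod",n)[:1]:
        r=m["region"];ys,xs=np.where(r);print(n,"rod bbox",m["bbox"],m["score"])
        if n=="top":
            q=ray(c,np.c_[[np.where(r[y])[0].mean() for y in np.unique(ys)],np.unique(ys)],.04)[:,:2]
            f=np.polyfit(q[:,0],q[:,1],1);print("rod y=%.4f*x%+.4f"%tuple(f),"y at .624",np.polyval(f,.624),"x range",q[:,0].min(),q[:,0].max(),"resid",np.std(q[:,1]-np.polyval(f,q[:,0])))
E
python3 m.py
```

```text
{'time': np.float64(14.5333), 'ee_pos': array([ 0.5476, -0.1214,  0.037 ]), 'width': np.float64(0.0297), 'eef_rot': array([-1.000e-04,  7.043e-01,  7.099e-01, -5.000e-04]), 'finger_force': np.float64(24.9922), 'contact_force': array([-0.39  ,  0.1899, -3.624 ])}
top square_heel 0.57 [ 0.5605 -0.0681] -> centre rel tool [0.0129 0.0534]
top rod_end 0.65 [0.547  0.0151]
top bore_mouth 0.72 [0.622  0.0226]
top rod bbox [265.1, 109.8, 273.6, 186.9] 0.85
rod y=0.0055*x+0.0215 y at .624 0.02489227152430534 x range 0.5505643662044151 0.8063974768631492 resid 0.0009992805863719128
scene square_grip 0.72 [ 0.5469 -0.1279] -> centre rel tool [-0.0007 -0.0064]
scene square_toe 0.58 [ 0.5684 -0.178 ] -> centre rel tool [ 0.0208 -0.0566]
scene rod_end 0.52 [0.5478 0.0382]
scene bore_mouth 0.79 [0.6173 0.0261]
scene rod bbox [260.5, 199.3, 323.2, 264.5] 0.91
```

Call:
play_rows(targets=[[-0.6,[3.5,2,0],[0,0,0]],[-0.6,[7,3.8,0],[0,0,0]],[-0.6,[7,3.8,1],[0,0,0]],[-0.6,[7,3.8,3],[0,0,0]],[-0.6,[7,3.8,5],[0,0,0]],[-0.6,[7,3.8,5.6],[0,0,0]],[-0.6,[7,3.8,5.6],[0,0,0]],[-0.6,[7,3.8,5.6],[0,0,0]]])

```text
time: 16.0
ee_pos: [0.5857, -0.051, -0.0182]
eef_rot: [0.0, 0.704, 0.71, -0.0]
contact_force: [0.3, 0.6, -4.5]
width: 0.0296
finger_force: 25.0
```

```bash
python3 m.py
```

```text
{'time': np.float64(16.0), 'ee_pos': array([ 0.5857, -0.051 , -0.0182]), 'width': np.float64(0.0296), 'eef_rot': array([ 1.000e-04,  7.044e-01,  7.098e-01, -1.000e-04]), 'finger_force': np.float64(24.9924), 'contact_force': array([ 0.2963,  0.6045, -4.5311])}
top rod_end 0.54 [0.5406 0.028 ]
top bore_mouth 0.66 [0.6179 0.0155]
top rod bbox [265.6, 108.1, 271.6, 185.4] 0.49
rod y=0.0033*x+0.0234 y at .624 0.025414385275157624 x range 0.5536943636820577 0.8063974768631492 resid 0.0010628582865095427
scene square_grip 0.54 [ 0.5893 -0.0562] -> centre rel tool [ 0.0035 -0.0052]
scene square_toe 0.69 [ 0.6097 -0.1106] -> centre rel tool [ 0.024  -0.0596]
scene square_toe 0.47 [ 0.5796 -0.0519] -> centre rel tool [-0.0061 -0.001 ]
scene rod_end 0.6 [0.5504 0.0329]
scene bore_mouth 0.57 [0.6152 0.0277]
scene rod bbox [263.6, 203.9, 325.9, 265.4] 0.66
```

Call:
play_rows(targets=[[-0.6,[0.9,-0.8,0],[0,0,0]],[-0.6,[1.7,-1.5,0],[0,0,0]],[-0.6,[1.7,-1.5,0.3],[0,0,0]],[-0.6,[1.7,-1.5,0.42],[0,0,0]],[-0.6,[1.7,-1.5,0.42],[0,0,0]],[-0.1,[1.7,-1.5,0.42],[0,0,0]],[-0.1,[1.7,-1.5,0.42],[0,0,0]],[-0.1,[1.7,-1.5,0.42],[0,0,0]]])

```text
time: 17.47
ee_pos: [0.5714, -0.0344, -0.0222]
eef_rot: [0.001, 0.704, 0.71, 0.0]
contact_force: [-0.3, 0.3, -0.0]
width: 0.0372
finger_force: 0.0
```

Call:
play_rows(targets=[[-0.1,[0,0,-1],[0,0,0]],[-0.1,[0,0,-3],[0,0,0]],[-0.1,[0,0,-7],[0,0,0]],[-0.1,[-4,-4,-10],[0,0,0.2]],[-0.1,[-9,-10,-10],[0,0,0.4]],[-0.1,[-14,-13,-10],[0,0,0.6]],[-0.1,[-17,-14,-10],[0,0,0.7]],[-0.1,[-20,-14,-10],[0,0,0.8]],[-0.1,[-20,-14,-10],[0,0,0.9]]])

```text
time: 18.22
ee_pos: [0.4326, -0.233, 0.0782]
eef_rot: [-0.0, 0.917, 0.4, 0.002]
contact_force: [1.7, -0.2, 0.8]
width: 0.0391
finger_force: 0.0
```

```bash
python3 m.py
python3 - <<'E'
from h import *
o=[]
for n,(x,y,w,h) in dict(top=(235,135,80,60),scene=(190,165,120,90)).items():
    c=vision.camera(n);o.append(cv2.resize(c["img"][y:y+h,x:x+w],(400,300) if n=="scene" else (400,300),interpolation=cv2.INTER_CUBIC))
cv2.imwrite("pics/p1.png",np.clip(np.hstack(o).astype(int)*1.3,0,255).astype(np.uint8))
E
```

```text
{'time': np.float64(18.2167), 'ee_pos': array([ 0.4326, -0.233 ,  0.0782]), 'width': np.float64(0.0391), 'eef_rot': array([-4.000e-04,  9.165e-01,  4.000e-01,  1.800e-03]), 'finger_force': np.float64(0.0), 'contact_force': array([ 1.681 , -0.2089,  0.7793])}
top square_grip 0.7 [ 0.5609 -0.0359] -> centre rel tool [0.1283 0.1972]
top square_heel 0.82 [0.5715 0.0214] -> centre rel tool [0.1389 0.2544]
top square_toe 0.85 [ 0.5768 -0.0792] -> centre rel tool [0.1441 0.1538]
top square_tip 0.73 [0.4328 0.0115] -> centre rel tool [2.000e-04 2.445e-01]
top rod_end 0.83 [0.5486 0.0173]
top bore_mouth 0.66 [0.6233 0.0223]
top rod bbox [267.4, 107.5, 273.7, 188.4] 0.51
rod y=0.0043*x+0.0226 y at .624 0.025314388195584396 x range 0.5505643662044151 0.8097045556324799 resid 0.0009661710505319691
scene square_grip 0.63 [ 0.6104 -0.0764] -> centre rel tool [0.1778 0.1567]
scene square_heel 0.84 [ 0.6297 -0.0293] -> centre rel tool [0.1971 0.2037]
scene square_toe 0.64 [ 0.6238 -0.1169] -> centre rel tool [0.1911 0.1162]
scene square_tip 0.77 [ 0.4811 -0.0241] -> centre rel tool [0.0485 0.2089]
scene rod_end 0.58 [0.5587 0.0293]
scene bore_mouth 0.73 [0.6236 0.0149]
scene rod bbox [259.9, 201.8, 324.9, 262.8] 0.75
```

View pics/p1.png

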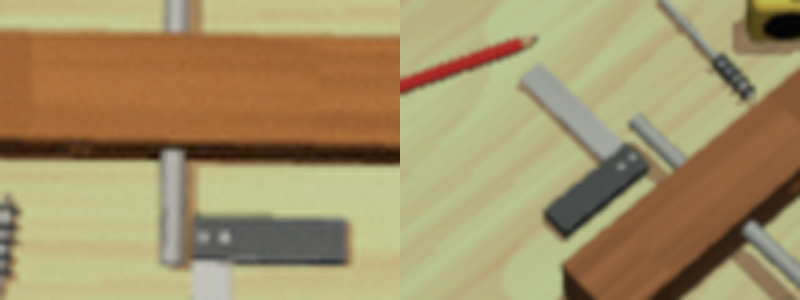

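The top crop shows the square lying in front of the leg. Its stock's left end is at crop x≈193, just right of the rod's edge at 185, and it stands a few cm from the face. The scene crop agrees, and the pencil is untouched.

```bash
sed -i 's/^z0=.*/import sys; z0=float(sys.argv[1]) if len(sys.argv)>1 else 0/' m.py; python3 m.py | grep -v rod_end
python3 - <<'E'
from h import *
c=vision.camera("top");cr=lambda q:np.array(q)/5+[235,135]-.4
print("stock top corners HO,TO,TI,HI",ray(c,cr([[193,217],[347,221],[347,264],[193,258]]),.018)[:,:2].round(4).tolist())
print("blade edges at row285",ray(c,cr([[193,285],[230,285]]),.01)[:,:2].round(4).tolist())
print("rod edges",ray(c,cr([[161,255],[185,255],[162,165],[186,165]]),.035)[:,:2].round(4).tolist(),"end",ray(c,cr([[172,266]]),.035)[:,:2])
# face bottom line
r=models.masks_of("bore_mouth","top")[0]["region"];cols=[x for x in range(192,314,2) if r[:,x].any() and not 260<x<280]
X=ray(c,[[x,np.where(r[:,x])[0].max()+.5] for x in cols],0);f=np.polyfit(X[:,1],X[:,0],1);print("face",f)
rel([.52,-.036-.011,.05],np.pi/2)
E
```

```text
{'time': np.float64(19.1167), 'ee_pos': array([ 0.4334, -0.2317,  0.0772]), 'width': np.float64(0.039), 'eef_rot': array([-0.    ,  0.9153,  0.4027, -0.    ]), 'finger_force': np.float64(0.0), 'contact_force': array([ 0.2696,  0.5767, -0.3723])}
top square_grip 0.61 [0.36   0.3537] -> centre rel tool [-0.0734  0.5854]
top square_heel 0.68 [0.5947 0.0276] -> centre rel tool [0.1613 0.2593]
top square_toe 0.82 [ 0.5967 -0.0836] -> centre rel tool [0.1633 0.1482]
top square_tip 0.95 [0.4398 0.0116] -> centre rel tool [0.0064 0.2433]
top bore_mouth 0.95 [0.6307 0.0132]
top rod bbox [263.4, 109.3, 270.4, 186.6] 0.78
rod y=0.0060*x+0.0212 y at .624 0.024923199243925945 x range 0.5505643662044151 0.8063609629580505 resid 0.0009842815728707953
scene square_grip 0.8 [ 0.5705 -0.0403] -> centre rel tool [0.1371 0.1914]
scene square_heel 0.6 [0.5888 0.0107] -> centre rel tool [0.1554 0.2424]
scene square_toe 0.75 [ 0.5921 -0.0885] -> centre rel tool [0.1587 0.1432]
scene square_tip 0.75 [0.4336 0.0157] -> centre rel tool [2.000e-04 2.474e-01]
scene bore_mouth 0.96 [0.6157 0.0248]
scene rod bbox [261.5, 202.8, 327.0, 266.2] 0.57
stock top corners HO,TO,TI,HI [[0.5834, 0.0118], [0.5832, -0.0876], [0.5552, -0.088], [0.5566, 0.0112]]
blade edges at row285 [[0.5401, 0.0107], [0.5407, -0.0132]]
rod edges [[0.5556, 0.0319], [0.556, 0.0166], [0.6139, 0.0327], [0.6143, 0.0173]] end [[0.54869393 0.02467172]]
face [-0.00571524  0.6254166 ]
cm [19.47 -6.1   2.73] rot [ 0.     0.    -2.313]
cm [19.47 -6.1   2.73] rot [ 0.    -0.     0.829]
tool axes
 [[ 0.676  0.737  0.   ]
 [ 0.737 -0.676  0.   ]
 [ 0.     0.    -1.   ]] q7 -0.19
```

Call:
play_rows(targets=[[-1,[4,0.7,0],[0,0,-0.1]],[-1,[8,1.4,0],[0,0,-0.2]],[-1,[12,2,0],[0,0,-0.3]],[-1,[17,2.7,2],[0,0,-0.4]],[-1,[17,2.7,4],[0,0,-0.52]],[-1,[17,2.7,6],[0,0,-0.64]],[-1,[17,2.7,8],[0,0,-0.742]],[-1,[17,2.7,9.7],[0,0,-0.742]],[-1,[17,2.7,9.7],[0,0,-0.742]],[-1,[17,2.7,9.7],[0,0,-0.742]],[-1,[17,2.7,9.7],[0,0,-0.742]]])

```text
time: 20.93
ee_pos: [0.5689, -0.1251, -0.0188]
eef_rot: [0.001, 0.707, 0.707, 0.0]
contact_force: [-0.1, 0.2, 0.2]
width: 0.0002
finger_force: 0.0
```

Call:
play_rows(targets=[[-1,[1.2,0,0],[0,0,0]],[-1,[2.2,0,0],[0,0,0]],[-1,[2.5,0,0],[0,0,0]],[-1,[2.5,0,0],[0,0,0]]])

```text
time: 21.27
ee_pos: [0.5691, -0.0977, -0.019]
eef_rot: [0.0, 0.706, 0.708, 0.001]
contact_force: [0.3, 0.6, -0.5]
width: -0.0001
finger_force: 0.0
```

Call:
play_rows(targets=[[-1,[0.1,0,0],[0,0,0]],[-1,[0.2,0,0],[0,0,0]],[-1,[0.2,0,0],[0,0,0]]])

```text
time: 21.52
ee_pos: [0.5681, -0.0973, -0.0198]
eef_rot: [-0.0, 0.707, 0.707, 0.0]
contact_force: [-0.2, 0.8, 0.7]
width: 0.0
finger_force: 0.0
```

Call:
play_rows(targets=[[-1,[0.1,0,0],[0,0,0]],[-1,[0.2,0,0],[0,0,0]],[-1,[0.2,0,0],[0,0,0]]])

```text
time: 21.77
ee_pos: [0.5681, -0.0967, -0.0198]
eef_rot: [0.0, 0.707, 0.707, -0.0]
contact_force: [0.0, -2.2, -0.1]
width: 0.0004
finger_force: 1.1
```

Call:
play_rows(targets=[[-1,[0.1,0,0],[0,0,0]],[-1,[0.2,0,0],[0,0,0]],[-1,[0.3,0,0],[0,0,0]],[-1,[0.3,0,0],[0,0,0]]])

```text
time: 22.1
ee_pos: [0.5682, -0.0926, -0.0198]
eef_rot: [-0.0, 0.707, 0.707, 0.0]
contact_force: [-0.5, -2.0, 1.2]
width: 0.0003
finger_force: 1.1
```

Run:
```python
from h import *
def heel():
    out=[]
    for n in ("top","scene"):
        c=vision.camera(n);out.append((n,[(k[7:],round(d["score"],2),(ray(c,d["xy"],.009)[0][:2]).round(4).tolist()) for k in L for d in models.landmark_of(k,n)[:1]]))
    return out
for o in heel():print(o)
c=vision.camera("top");g=cv2.cvtColor(c["img"],cv2.COLOR_BGR2GRAY)
def L1(col0,row): return g[row,col0:col0+22].tolist()
print("row181 cols262..",L1(262,181),"\nrow188",L1(262,192))
print(ctrl.get_state()["ee_pos"],ctrl.get_state()["contact_force"].round(1))
```

```text
('top', [('grip', 0.94, [0.44, -0.525]), ('heel', 0.84, [0.3936, -0.4883]), ('toe', 0.74, [0.4957, -0.5099]), ('tip', 0.87, [0.3484, -0.6187])])
('scene', [('grip', 0.86, [0.5644, -0.0302]), ('heel', 0.83, [0.594, 0.005]), ('toe', 0.93, [0.4963, -0.5154]), ('tip', 0.78, [0.3615, -0.6329])])
row181 cols262.. [150, 150, 150, 150, 135, 107, 125, 137, 118, 83, 53, 91, 100, 73, 79, 101, 100, 74, 72, 71, 72, 72] 
row188 [145, 144, 145, 144, 145, 145, 145, 144, 146, 150, 152, 152, 150, 152, 151, 152, 147, 128, 127, 146, 145, 146]
[ 0.56819748 -0.0925735  -0.0197733 ] [ 0.2 -2.  -0. ]
```

Call:
play_rows(targets=[[-0.8,[-1.5,0,0],[0,0,0]],[-0.8,[-1.5,0,-4],[0,0,0.05]],[-0.6,[-1.5,-3,-6],[0,0,0.17]],[-0.31,[-1,-6,-6],[0,0,0.29]],[-0.31,[1,-6,-6],[0,0,0.41]],[-0.31,[3,-6,-6],[0,0,0.53]],[-0.31,[4.5,-6,-6],[0,0,0.65]],[-0.31,[4.5,-6,-6],[0,0,0.77]],[-0.31,[4.5,-6,-6],[0,0,0.89]],[-0.31,[4.5,-6,-6],[0,0,1.01]],[-0.31,[4.5,-6,-6],[0,0,1.13]],[-0.31,[4.5,-6,-6],[0,0,1.25]]])

```text
time: 23.65
ee_pos: [0.5082, -0.0465, 0.0403]
eef_rot: [-0.001, 0.988, 0.157, 0.0]
contact_force: [-0.2, 0.3, -0.7]
width: 0.0296
finger_force: 0.0
```

Run:
```python
from h import *
rel([.518,-.0477,-.019],np.pi/2+.0075)
s=ctrl.get_state();print(s["ee_pos"],s["width"])
```

```text
cm [0.89 0.43 5.93] rot [ 0.000e+00 -2.000e-03 -2.833e+00]
cm [0.89 0.43 5.93] rot [-0.002 -0.     0.308]
tool axes
 [[ 0.951  0.31   0.   ]
 [ 0.31  -0.951  0.002]
 [ 0.001 -0.002 -1.   ]] q7 -0.98
[ 0.50815608 -0.04646297  0.04031161] 0.029623327811805822
```

Call:
play_rows(targets=[[-0.31,[0.9,0.4,0],[0,0,0.12]],[-0.31,[0.9,0.4,1],[0,0,0.24]],[-0.31,[0.9,0.4,3],[0,0,0.31]],[-0.31,[0.9,0.4,5],[0,0,0.31]],[-0.31,[0.9,0.4,5.9],[0,0,0.31]],[-0.31,[0.9,0.4,5.9],[0,0,0.31]],[-0.31,[0.9,0.4,5.9],[0,0,0.31]]])

```text
time: 24.23
ee_pos: [0.5179, -0.0485, -0.0187]
eef_rot: [-0.0, 1.0, 0.005, -0.0]
contact_force: [0.5, -0.1, 0.1]
width: 0.0304
finger_force: 0.0
```

Call:
play_rows(targets=[[-0.31,[1,0,0],[0,0,0]],[-0.31,[2,0,0],[0,0,0]],[-0.31,[2.6,0,0],[0,0,0]],[-0.31,[3.2,0,0],[0,0,0]],[-0.31,[3.2,0,0],[0,0,0]],[-0.31,[3.2,0,0],[0,0,0]]])

```text
time: 24.73
ee_pos: [0.551, -0.0486, -0.0186]
eef_rot: [0.0, 1.0, 0.005, 0.001]
contact_force: [0.4, 0.2, -0.2]
width: 0.0297
finger_force: 0.0
```

Call:
play_rows(targets=[[-0.31,[0.4,0,0],[0,0,0]],[-0.31,[0.8,0,0],[0,0,0]],[-0.31,[1.2,0,0],[0,0,0]],[-0.31,[1.6,0,0],[0,0,0]],[-0.31,[1.6,0,0],[0,0,0]]])

```text
time: 25.15
ee_pos: [0.5672, -0.048, -0.0188]
eef_rot: [0.0, 1.0, 0.006, 0.001]
contact_force: [-0.3, 0.3, -0.4]
width: 0.03
finger_force: 0.2
```

```bash
python3 m.py
```

```text
{'time': np.float64(25.15), 'ee_pos': array([ 0.5672, -0.048 , -0.0188]), 'width': np.float64(0.03), 'eef_rot': array([2.0e-04, 1.0e+00, 5.6e-03, 8.0e-04]), 'finger_force': np.float64(0.179), 'contact_force': array([-0.3463,  0.2666, -0.3917])}
top square_tip 0.7 [0.6293 0.0177] -> centre rel tool [0.0621 0.0657]
top rod_end 0.66 [0.5448 0.2055]
top bore_mouth 0.75 [0.6227 0.0204]
top rod bbox [265.2, 110.8, 271.5, 139.0] 0.54
rod y=0.0001*x+0.0258 y at .624 0.025907900986469924 x range 0.7067532653600284 0.8063974768631492 resid 0.0006658550905109544
scene square_grip 0.52 [ 0.5985 -0.0335] -> centre rel tool [0.0313 0.0145]
scene square_heel 0.67 [0.6198 0.0081] -> centre rel tool [0.0526 0.0561]
scene square_toe 0.49 [ 0.6098 -0.0748] -> centre rel tool [ 0.0425 -0.0268]
scene rod_end 0.82 [0.5517 0.0338]
scene bore_mouth 0.59 [0.6305 0.014 ]
scene rod bbox [268.6, 208.0, 322.9, 264.7] 0.84
```

Call:
play_rows(targets=[[-0.31,[0.3,0,0],[0,0,0]],[-0.31,[0.6,0,0],[0,0,0]],[-0.31,[0.9,0,0],[0,0,0]],[-0.31,[1.0,0,0],[0,0,0]]])

```text
time: 26.28
ee_pos: [0.5761, -0.048, -0.0189]
eef_rot: [0.0, 1.0, 0.005, -0.0]
contact_force: [-2.8, -0.5, 1.8]
width: 0.0299
finger_force: 1.5
```

Call:
play_rows(targets=[[-0.31,[0.1,0,0],[0,0,0]],[-0.31,[0.2,0,0],[0,0,0]],[-0.31,[0.2,0,0],[0,0,0]]])

```text
time: 26.53
ee_pos: [0.5782, -0.0481, -0.0189]
eef_rot: [0.0, 1.0, 0.005, 0.0]
contact_force: [-2.7, 0.1, 0.4]
width: 0.0298
finger_force: 1.3
```

Call:
play_rows(targets=[[-0.31,[0.1,0,0],[0,0,0]],[-0.31,[0.15,0,0],[0,0,0]],[-0.31,[0.15,0,0],[0,0,0]]])

```text
time: 26.78
ee_pos: [0.5799, -0.048, -0.0189]
eef_rot: [0.0, 1.0, 0.005, 0.0]
contact_force: [-2.2, -0.2, 0.5]
width: 0.0299
finger_force: 0.7
```

Call:
play_rows(targets=[[-0.31,[0.1,0,0],[0,0,0]],[-0.31,[0.1,0,0],[0,0,0]]])

```text
time: 26.95
ee_pos: [0.5808, -0.0479, -0.0188]
eef_rot: [0.0, 1.0, 0.005, 0.0]
contact_force: [-1.8, -0.6, -0.2]
width: 0.0299
finger_force: 0.7
```

Call:
play_rows(targets=[[-0.31,[0.1,0,0],[0,0,0]],[-0.31,[0.1,0,0],[0,0,0]]])

```text
time: 27.12
ee_pos: [0.5818, -0.0479, -0.0188]
eef_rot: [0.0, 1.0, 0.005, 0.0]
contact_force: [-1.4, -0.2, -0.9]
width: 0.0299
finger_force: 0.8
```

Call:
play_rows(targets=[[-0.31,[0.1,0,0],[0,0,0]],[-0.31,[0.1,0,0],[0,0,0]]])

```text
time: 27.28
ee_pos: [0.5821, -0.0479, -0.0188]
eef_rot: [-0.0, 1.0, 0.005, -0.0]
contact_force: [-3.4, -0.4, 0.7]
width: 0.0299
finger_force: 1.8
```

Call:
play_rows(targets=[[-0.31,[0.05,0,0],[0,0,0]],[-0.31,[0.05,0,0],[0,0,0]]])

```text
time: 27.45
ee_pos: [0.582, -0.0479, -0.0188]
eef_rot: [-0.0, 1.0, 0.005, -0.001]
contact_force: [-4.9, 1.3, 1.7]
width: 0.03
finger_force: 2.6
```

```bash
python3 m.py|grep -v tip
python3 - <<'E'
from h import *
c=vision.camera("scene");cv2.imwrite("pics/f1.png",np.clip(cv2.resize(c["img"][180:270,200:320],(800,600),interpolation=cv2.INTER_CUBIC).astype(int)*1.3,0,255).astype(np.uint8))
E
```

```text
{'time': np.float64(27.45), 'ee_pos': array([ 0.582 , -0.0479, -0.0188]), 'width': np.float64(0.03), 'eef_rot': array([-3.0e-04,  1.0e+00,  5.3e-03, -1.0e-03]), 'finger_force': np.float64(2.6247), 'contact_force': array([-4.9428,  1.3293,  1.7138])}
top bore_mouth 0.69 [0.616  0.0125]
top rod bbox [265.7, 110.3, 273.8, 138.7] 0.44
rod y=0.0020*x+0.0242 y at .624 0.025455883398461696 x range 0.7067532653600284 0.8097410258214242 resid 0.0007165744717875999
scene square_heel 0.55 [0.6249 0.0069] -> centre rel tool [0.0429 0.0548]
scene square_toe 0.58 [0.5375 0.1367] -> centre rel tool [-0.0445  0.1846]
scene rod_end 0.75 [0.5541 0.0272]
scene rod bbox [270.8, 211.6, 326.9, 265.7] 0.54
```

Call:
play_rows(targets=[[-0.31,[-2,0,0],[0,0,0]],[-0.31,[-5,0,0],[0,0,0]],[0.4,[-8,0,-3],[0,0,0]],[1,[-10,-2,-6],[0,0,0]],[1,[-10,-5,-7],[0,0,0]],[1,[-10,-7.3,-7],[0,0,0]],[1,[-10,-7.3,-7],[0,0,0]]])

```text
time: 28.88
ee_pos: [0.4843, 0.0307, 0.0528]
eef_rot: [-0.003, 1.0, 0.009, 0.003]
contact_force: [-0.4, 1.0, -0.5]
width: 0.0555
finger_force: 0.0
```

```bash
python3 m.py
python3 - <<'E'
from h import *
o=[]
for n,(x,y,w,h) in dict(top=(235,140,80,60),scene=(200,180,100,75)).items():
    c=vision.camera(n);o.append(cv2.resize(c["img"][y:y+h,x:x+w],(400,300),interpolation=cv2.INTER_CUBIC))
    if n=="top":
        r=models.masks_of("bore_mouth","top")[0]["region"];cols=[x for x in range(192,314,2) if r[:,x].any() and not 255<x<305]
        X=ray(c,[[x,np.where(r[:,x])[0].max()+.5] for x in cols],0);print("face",np.polyfit(X[:,1],X[:,0],1))
cv2.imwrite("pics/f2.png",np.clip(np.hstack(o).astype(int)*1.3,0,255).astype(np.uint8))
rel([.566,.025,-.0104],np.pi/2+.0075)
E
```

```text
{'time': np.float64(28.8833), 'ee_pos': array([0.4843, 0.0307, 0.0528]), 'width': np.float64(0.0555), 'eef_rot': array([-0.003 ,  1.    ,  0.0089,  0.0026]), 'finger_force': np.float64(0.0), 'contact_force': array([-0.3959,  0.9787, -0.5332])}
top square_grip 0.73 [ 0.6099 -0.0274] -> centre rel tool [ 0.1255 -0.0581]
top square_heel 0.48 [0.6298 0.0246] -> centre rel tool [ 0.1455 -0.0061]
top square_toe 0.72 [ 0.624  -0.0757] -> centre rel tool [ 0.1396 -0.1063]
top bore_mouth 0.73 [0.6146 0.0199]
top rod bbox [265.6, 109.9, 273.3, 172.5] 0.5
rod y=0.0146*x+0.0150 y at .624 0.02408579022057139 x range 0.5956665600244916 0.8063974768631492 resid 0.000791960258165571
scene square_grip 0.82 [ 0.6097 -0.0258] -> centre rel tool [ 0.1254 -0.0565]
scene square_heel 0.76 [0.6397 0.0107] -> centre rel tool [ 0.1554 -0.02  ]
scene square_toe 0.84 [ 0.6248 -0.0793] -> centre rel tool [ 0.1404 -0.11  ]
scene square_tip 0.97 [0.4691 0.0232] -> centre rel tool [-0.0152 -0.0075]
scene rod_end 0.89 [0.5475 0.0327]
scene bore_mouth 0.94 [0.6191 0.0276]
scene rod bbox [257.1, 199.8, 327.4, 264.9] 0.85Traceback (most recent call last):
  File "<stdin>", line 7, in <module>
  File "h.py", line 7, in ray
    p=cv2.undistortPoints(np.array(px,float).reshape(-1,1,2),K(c),np.array(c["D"],float)).reshape(-1,2)
      ~~~~~~~~~~~~~~~~~~~^^^^^^^^^^^^^^^^^^^^^^^^^^^^^^^^^^^^^^^^^^^^^^^^^^^^^^^^^^^^^^^^
cv2.error: OpenCV(4.12.0) /io/opencv/modules/calib3d/src/undistort.dispatch.cpp:347: error: (-215:Assertion failed) CV_IS_MAT(_src) && CV_IS_MAT(_dst) && (_src->rows == 1 || _src->cols == 1) && (_dst->rows == 1 || _dst->cols == 1) && _src->cols + _src->rows - 1 == _dst->rows + _dst->cols - 1 && (CV_MAT_TYPE(_src->type) == CV_32FC2 || CV_MAT_TYPE(_src->type) == CV_64FC2) && (CV_MAT_TYPE(_dst->type) == CV_32FC2 || CV_MAT_TYPE(_dst->type) == CV_64FC2) in function 'cvUndistortPointsInternal'
```

Call:
play_rows(targets=[[1,[-1,4,0],[0,0,0]],[1,[-2,8,0],[0,0,0]],[1,[-3,12,0],[0,0,0]],[1,[-3,16,0],[0,0,0]],[1,[-3,19,0],[0,0,0]],[1,[-3,19,0],[0,0,0]]])

```text
time: 30.28
ee_pos: [0.4534, -0.174, 0.052]
eef_rot: [0.002, 1.0, 0.0, 0.001]
contact_force: [-0.9, -0.6, 0.7]
width: 0.0873
finger_force: 0.0
```

```bash
python3 m.py
python3 - <<'E'
from h import *
o=[]
for n,(x,y,w,h) in dict(top=(240,145,80,60),scene=(200,180,100,75)).items():
    c=vision.camera(n);o.append(cv2.resize(c["img"][y:y+h,x:x+w],(800,600),interpolation=cv2.INTER_CUBIC))
    if n=="scene": break
cv2.imwrite("pics/f2.png",np.clip(np.vstack([cv2.resize(o[0],(480,360)),cv2.resize(o[1],(480,240)) if 0 else cv2.resize(o[1][:400],(480,240))]).astype(int)*1.3,0,255).astype(np.uint8))
E
```

```text
{'time': np.float64(30.2833), 'ee_pos': array([ 0.4534, -0.174 ,  0.052 ]), 'width': np.float64(0.0873), 'eef_rot': array([2.e-03, 1.e+00, 4.e-04, 9.e-04]), 'finger_force': np.float64(0.0), 'contact_force': array([-0.9334, -0.6289,  0.6523])}
top square_grip 0.84 [ 0.6076 -0.0271] -> centre rel tool [0.1542 0.1469]
top square_heel 0.57 [0.6305 0.0259] -> centre rel tool [0.1771 0.1999]
top square_toe 0.94 [ 0.6215 -0.0819] -> centre rel tool [0.1681 0.0921]
top square_toe 0.73 [0.4741 0.0176] -> centre rel tool [0.0207 0.1916]
top square_tip 0.64 [0.4793 0.0161] -> centre rel tool [0.0259 0.1901]
top square_tip 0.56 [ 0.6269 -0.073 ] -> centre rel tool [0.1735 0.101 ]
top rod_end 0.54 [0.4667 0.4293]
top bore_mouth 0.66 [0.6258 0.0269]
top rod bbox [264.4, 111.0, 273.4, 187.5] 0.81
rod y=0.0098*x+0.0193 y at .624 0.02537378169019477 x range 0.5505643662044151 0.8063974768631492 resid 0.001001907525728465
scene square_grip 0.72 [ 0.6175 -0.0293] -> centre rel tool [0.1641 0.1447]
scene square_heel 0.95 [0.6247 0.0165] -> centre rel tool [0.1713 0.1905]
scene square_heel 0.51 [0.6135 0.0348] -> centre rel tool [0.1601 0.2089]
scene square_toe 0.75 [ 0.6358 -0.0814] -> centre rel tool [0.1824 0.0926]
scene square_tip 0.62 [0.4751 0.0179] -> centre rel tool [0.0217 0.192 ]
scene rod_end 0.56 [0.5448 0.0292]
scene bore_mouth 0.68 [0.6327 0.0183]
scene rod bbox [258.9, 199.5, 325.0, 266.0] 0.53
```

View pics/f2.png

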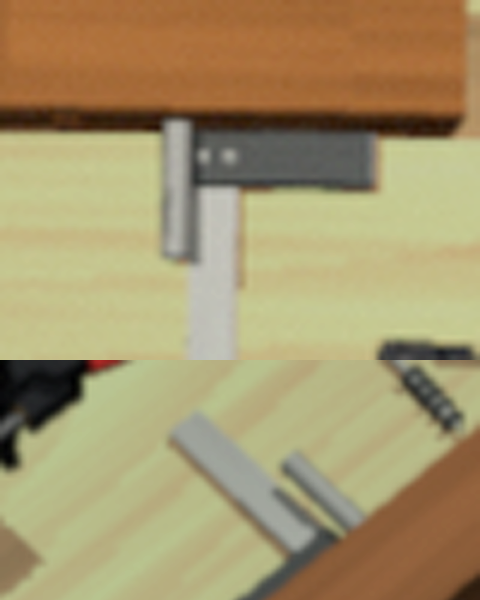

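The top crop shows the stock flush on the face (crop y≈130), its toe end at x≈375 and the blade's left edge at x≈189. The rod covers x 163-193 and ends at y≈260.

Run:
```python
from h import *
c=vision.camera("top");cr=lambda q:np.array(q)/6+[240,145]-.4
print("toe end y",ray(c,cr([[375,136],[375,185]]),.018)[:,:2].round(4).tolist())
print("blade edges",ray(c,cr([[189,340],[236,340],[189,290],[238,250]]),.010)[:,:2].round(4).tolist())
print("rod edges",ray(c,cr([[163,230],[193,230],[163,140],[193,140]]),.035)[:,:2].round(4).tolist(),"end",ray(c,cr([[178,260]]),.03)[:,:2].tolist())
g=cv2.cvtColor(c["img"],cv2.COLOR_BGR2GRAY).astype(int)
for r in (172,176,183,186,195,205,215,218,220,222): print(r,g[r,264:284].tolist())
print(g[165:192,269].tolist()); print(g[205:232,275].tolist())
rel([.566,.025,.03],np.pi/2+.0075)
```

```text
toe end y [[0.6209, -0.0809], [0.5941, -0.0813]]
blade edges [[0.5085, 0.0168], [0.5091, -0.0085], [0.5356, 0.0174], [0.558, -0.0085]]
rod edges [[0.5642, 0.0322], [0.5646, 0.0162], [0.6128, 0.0334], [0.6132, 0.0174]] end [[0.5489804919307439, 0.023799897623297032]]
172 [150, 148, 137, 117, 129, 136, 123, 90, 50, 70, 83, 69, 71, 80, 86, 76, 70, 69, 71, 72]
176 [148, 147, 136, 114, 122, 134, 120, 90, 73, 106, 125, 125, 126, 126, 125, 106, 72, 74, 71, 73]
183 [145, 145, 130, 103, 122, 134, 115, 91, 89, 125, 148, 147, 148, 148, 145, 130, 127, 146, 147, 147]
186 [143, 142, 130, 117, 133, 133, 113, 88, 90, 123, 147, 149, 147, 149, 145, 125, 121, 141, 143, 143]
195 [148, 147, 148, 148, 149, 149, 149, 149, 148, 147, 147, 148, 148, 147, 145, 144, 150, 149, 149, 149]
205 [140, 141, 140, 141, 139, 140, 142, 145, 147, 148, 148, 148, 149, 148, 142, 138, 141, 141, 142, 141]
215 [147, 144, 145, 143, 145, 145, 146, 146, 146, 146, 144, 144, 144, 144, 144, 144, 145, 146, 145, 144]
218 [145, 143, 145, 144, 144, 143, 144, 145, 144, 144, 145, 145, 145, 146, 146, 146, 145, 146, 146, 146]
220 [145, 144, 144, 145, 145, 145, 145, 146, 145, 146, 148, 146, 146, 146, 147, 147, 146, 148, 148, 147]
222 [146, 147, 147, 148, 147, 145, 147, 147, 147, 146, 148, 147, 147, 147, 147, 147, 149, 148, 148, 149]
[118, 137, 135, 137, 136, 137, 136, 136, 136, 135, 136, 134, 133, 135, 135, 137, 136, 135, 134, 134, 134, 133, 110, 108, 138, 147, 142]
[148, 149, 147, 148, 149, 148, 149, 139, 143, 144, 144, 145, 143, 145, 147, 146, 146, 147, 150, 149, 150, 149, 150, 149, 150, 151, 150]
cm [ 11.38 -19.02   2.12] rot [ 0.    -0.    -3.138]
cm [ 11.38 -19.02   2.12] rot [-0.    -0.     0.003]
tool axes
 [[ 1.     0.011  0.   ]
 [ 0.011 -1.     0.   ]
 [ 0.    -0.    -1.   ]] q7 -1.08
```

Call:
play_rows(targets=[[0.6,[1,-4,0],[0,0,0.004]],[0.3,[3,-8,0],[0,0,0.004]],[0.3,[5,-12,0],[0,0,0.004]],[0.3,[7,-16,0],[0,0,0.004]],[0.3,[7.35,-17.45,2],[0,0,0.004]],[0.3,[7.35,-17.45,4],[0,0,0.004]],[0.3,[7.35,-17.45,4],[0,0,0.004]],[0.3,[7.35,-17.45,6.5],[0,0,0.004]],[0.3,[7.35,-17.45,7.6],[0,0,0.004]],[0.3,[7.35,-17.45,7.6],[0,0,0.004]],[0.3,[7.35,-17.45,7.6],[0,0,0.004]]])

```text
time: 32.15
ee_pos: [0.5254, 0.0077, -0.0244]
eef_rot: [0.0, 1.0, 0.002, -0.0]
contact_force: [1.4, 0.2, 0.3]
width: 0.0572
finger_force: 0.0
```

Call:
play_rows(targets=[[0.3,[0,0.3,0],[0,0,-0.002]],[0.3,[0,0.64,0],[0,0,-0.002]],[0.3,[0,0.64,0],[0,0,-0.002]],[-0.6,[0,0.64,0],[0,0,-0.002]],[-0.6,[0,0.64,0],[0,0,-0.002]],[-0.6,[0,0.64,0],[0,0,-0.002]],[-0.6,[0,0.64,0],[0,0,-0.002]],[-0.6,[0,0.64,0],[0,0,-0.002]],[-0.6,[0,0.64,0],[0,0,-0.002]],[-0.6,[0,0.64,0],[0,0,-0.002]],[-0.6,[0,0.64,0],[0,0,-0.002]]], grip_force=12)

```text
time: 33.07
ee_pos: [0.525, 0.0039, -0.0251]
eef_rot: [-0.001, 1.0, 0.005, -0.001]
contact_force: [-3.0, 5.2, 0.9]
width: 0.0255
finger_force: 12.0
```

Call:
play_rows(targets=[[-0.6,[0,0.1,0],[0,0,0]],[-0.6,[0,0.1,0],[0,0,0]],[-0.6,[0,0.1,0],[0,0,0]]])

```text
time: 33.32
ee_pos: [0.5248, 0.0027, -0.0252]
eef_rot: [-0.001, 1.0, 0.005, -0.001]
contact_force: [-2.3, 3.6, -0.5]
width: 0.0259
finger_force: 12.0
```

```bash
cat > b.py <<'E'
from h import *
s=ctrl.get_state();print({k:np.round(s[k],4) for k in("time","ee_pos","width","eef_rot","finger_force","contact_force","wrist_torque")})
for n in ("top","scene"):
    c=vision.camera(n)
    for k in L:
        for d in models.landmark_of(k,n)[:2]:
            X=ray(c,d["xy"],.009)[0][:2]
            if X[1]>-.3 : print(n,k,round(d["score"],2),X.round(4),"centre",(X-L[k]).round(4))
c=vision.camera("top");g=cv2.cvtColor(c["img"],cv2.COLOR_BGR2GRAY).astype(int)
for r in (170,172,174): print(r,g[r,294:308].tolist())
for r in (180,183,186,): print(r,g[r,264:284].tolist())
E
python3 b.py
```

```text
{'time': np.float64(33.3167), 'ee_pos': array([ 0.5248,  0.0027, -0.0252]), 'width': np.float64(0.0259), 'eef_rot': array([-7.0e-04,  1.0e+00,  4.9e-03, -1.1e-03]), 'finger_force': np.float64(12.0237), 'contact_force': array([-2.2624,  3.6256, -0.5263]), 'wrist_torque': array([0.9332, 0.7906, 0.0986])}
scene square_grip 0.76 [ 0.6091 -0.028 ] centre [ 0.6091 -0.028 ]
scene square_heel 0.79 [0.6222 0.0087] centre [ 0.6072 -0.0413]
scene square_toe 0.67 [ 0.6297 -0.0845] centre [ 0.6147 -0.0345]
scene square_tip 0.69 [0.6124 0.0281] centre [ 0.7474 -0.0219]
170 [66, 65, 65, 62, 63, 54, 44, 62, 71, 88, 131, 151, 151, 150]
172 [69, 69, 69, 70, 66, 53, 53, 66, 72, 95, 133, 151, 151, 151]
174 [68, 67, 69, 69, 62, 39, 47, 68, 75, 97, 134, 152, 151, 151]
180 [81, 67, 52, 63, 63, 64, 64, 65, 67, 64, 66, 68, 65, 64, 64, 65, 65, 64, 66, 66]
183 [73, 57, 59, 61, 64, 65, 65, 66, 67, 65, 65, 67, 66, 67, 66, 61, 64, 63, 66, 64]
186 [58, 60, 61, 64, 64, 64, 65, 66, 66, 67, 67, 65, 65, 65, 65, 63, 62, 62, 61, 57]
```

Call:
play_rows(targets=[[-0.6,[0,0.1,0],[0,0,0]],[-0.6,[0,0.2,0],[0,0,0]],[-0.6,[0,0.2,0],[0,0,0]]])

```text
time: 34.12
ee_pos: [0.5249, 0.0005, -0.0251]
eef_rot: [-0.001, 1.0, 0.005, -0.001]
contact_force: [-4.0, 3.7, 1.7]
width: 0.0255
finger_force: 12.0
```

Call:
play_rows(targets=[[-0.1,[0,0,0],[0,0,0]],[-0.1,[0,0,0],[0,0,0]],[-0.1,[0,0,0],[0,0,0]],[-0.1,[0,0,-2],[0,0,0]],[-0.31,[0,0,-6],[0,0,0]],[-0.31,[-3,4,-7],[0,0,0]],[-0.31,[-3,8,-7],[0,0,0]],[-0.31,[-3,12,-7],[0,0,0]],[-0.31,[-3,15,-7],[0,0,0]],[-0.31,[-3,16,-7],[0,0,0]]])

```text
time: 34.95
ee_pos: [0.4969, -0.1684, 0.0465]
eef_rot: [0.002, 1.0, 0.001, 0.002]
contact_force: [-0.1, 0.3, 1.4]
width: 0.0302
finger_force: 0.0
```

```bash
cat >> b.py <<'E'
import cv2
def edge(row,lo,hi,lev,z,up=True):
    v=g[row,lo:hi]-lev
    for i in range(len(v)-1):
        if (v[i]<0)==up and (v[i+1]>=0)==up: return ray(c,[[lo+i+v[i]/(v[i]-v[i+1]),row]],z)[0][:2].round(4)
print("toe",[edge(r,296,308,110,.018) for r in (169,171,173)])
E
python3 b.py
python3 - <<'E'
from h import *
rel([.545,-.048,.03],np.pi/2+.0065)
c=vision.camera("top");g=cv2.cvtColor(c["img"],cv2.COLOR_BGR2GRAY).astype(int)
for r in (192,196,200,204,208,212): print(r,c["img"][r,266:284].sum(1).tolist(), c["img"][r,266:284,0].tolist())
E
```

```text
{'time': np.float64(34.95), 'ee_pos': array([ 0.4969, -0.1684,  0.0465]), 'width': np.float64(0.0302), 'eef_rot': array([2.2e-03, 1.0e+00, 5.0e-04, 1.7e-03]), 'finger_force': np.float64(0.0), 'contact_force': array([-0.0669,  0.2554,  1.3947]), 'wrist_torque': array([-0.0858,  0.1672,  0.0419])}
top square_grip 0.59 [ 0.6047 -0.0438] centre [ 0.6047 -0.0438]
top square_heel 0.59 [0.6254 0.0303] centre [ 0.6104 -0.0197]
top square_toe 0.91 [ 0.6252 -0.0854] centre [ 0.6102 -0.0354]
top square_tip 0.8 [0.4649 0.0103] centre [ 0.5999 -0.0397]
scene square_grip 0.67 [ 0.6098 -0.0346] centre [ 0.6098 -0.0346]
scene square_heel 0.7 [0.617  0.0083] centre [ 0.602  -0.0417]
scene square_toe 0.75 [ 0.6289 -0.0868] centre [ 0.6139 -0.0368]
scene square_tip 0.66 [0.4738 0.01  ] centre [ 0.6088 -0.04  ]
170 [70, 72, 71, 72, 72, 73, 71, 72, 76, 95, 131, 152, 151, 151]
172 [71, 72, 74, 72, 74, 73, 72, 73, 76, 98, 133, 153, 151, 151]
174 [72, 73, 72, 73, 72, 74, 75, 70, 77, 99, 133, 151, 153, 153]
180 [146, 148, 132, 104, 124, 136, 119, 98, 96, 127, 150, 150, 150, 151, 150, 151, 139, 134, 150, 149]
[... 905 characters left out ...]
5, 441, 441, 445, 448, 446, 448, 413, 389, 424, 422] [113, 111, 113, 111, 112, 113, 118, 135, 143, 143, 143, 145, 145, 145, 127, 104, 114, 113]
204 [402, 397, 403, 402, 401, 395, 410, 437, 442, 438, 445, 449, 446, 447, 408, 365, 403, 404] [103, 102, 104, 104, 103, 101, 115, 138, 143, 142, 144, 145, 144, 145, 127, 96, 105, 104]
208 [404, 407, 409, 408, 409, 410, 422, 437, 442, 439, 443, 446, 447, 443, 409, 376, 414, 414] [105, 107, 107, 106, 107, 108, 120, 138, 143, 142, 144, 145, 145, 143, 127, 100, 109, 110]
212 [428, 430, 427, 427, 428, 424, 432, 431, 430, 430, 431, 419, 410, 404, 391, 389, 426, 421] [116, 117, 116, 117, 116, 115, 124, 133, 136, 136, 136, 134, 132, 131, 120, 104, 114, 113]
```

Run:
```python
from h import *
c=vision.camera("top");B=c["img"][:,:,0].astype(float)
def cross(v,lo,lev):
    for i in range(len(v)-1):
        if (v[i]-lev)*(v[i+1]-lev)<=0 and v[i]!=v[i+1]: return lo+i+(lev-v[i])/(v[i+1]-v[i])
Lf=[];Rt=[]
for r in range(190,210):
    a=cross(B[r,268:276],268,(B[r,268:271].mean()+144)/2); b=cross(B[r,276:284],276,(B[r,283]+144)/2)
    Lf.append(ray(c,[[a,r]],.010)[0][:2]);Rt.append(ray(c,[[b,r]],.010)[0][:2])
Lf=np.array(Lf);Rt=np.array(Rt);f=np.polyfit(Lf[:,0],Lf[:,1],1);print("outer edge y at .60,.55,.475",np.polyval(f,[.6,.55,.475]),"slope",f[0],"width",(Lf-Rt)[:,1].mean())
G=cv2.cvtColor(c["img"],cv2.COLOR_BGR2GRAY).astype(float);A=[]
for r in range(173,185):
    a=cross(G[r,264:268],264,128); A.append([*ray(c,[[a,r]],.035)[0][:2]]) if a else 0
A=np.array(A);print("rod left edge",A[::3].round(4).tolist())
for col in (275,277,278): print(col,B[206:218,col].tolist())
print("tip rows->x",ray(c,[[275,212],[275,213],[278,212]],.01)[:,0])
# rod end
print(G[183:192,268].tolist(),ray(c,[[268.5,186.5],[268.5,187.5]],.035)[:,0])
```

```text
outer edge y at .60,.55,.475 [0.01531509 0.0139578  0.01192185] slope 0.027145883986909546 width 0.024737856044723564
rod left edge [[0.5963, 0.0338], [0.5866, 0.0339], [0.5769, 0.0345], [0.5672, 0.0339]]
275 [142.0, 143.0, 143.0, 143.0, 142.0, 143.0, 135.0, 119.0, 109.0, 108.0, 108.0, 106.0]
277 [146.0, 145.0, 145.0, 144.0, 144.0, 145.0, 134.0, 119.0, 108.0, 109.0, 109.0, 108.0]
278 [143.0, 144.0, 144.0, 144.0, 142.0, 145.0, 132.0, 115.0, 110.0, 108.0, 108.0, 109.0]
tip rows->x [0.47406    0.47083745 0.47430956]
[123.0, 129.0, 134.0, 135.0, 112.0, 125.0, 145.0, 147.0, 146.0] [0.55283884 0.54961948]
```

Call:
play_rows(targets=[[-0.31,[2,-3,0],[0,0,0.004]],[-0.31,[4,-7,0],[0,0,0.004]],[-0.31,[4.8,-11,0],[0,0,0.004]],[-0.31,[4.8,-11.8,0],[0,0,0.004]],[-0.31,[4.8,-11.8,0],[0,0,0.004]],[-0.31,[4.8,-11.8,0],[0,0,0.004]]])

```text
time: 36.1
ee_pos: [0.5441, -0.0418, 0.0451]
eef_rot: [0.0, 1.0, 0.004, -0.0]
contact_force: [-0.1, -0.3, 0.7]
width: 0.0298
finger_force: 0.0
```

Run:
```python
from h import *
rel([.550,-.048,-.019],np.pi/2+.0065)
```

```text
cm [0.58 0.62 6.41] rot [-1.000e-03  1.000e-03 -3.141e+00]
cm [0.58 0.62 6.41] rot [0.001 0.    0.001]
tool axes
 [[ 1.     0.007 -0.   ]
 [ 0.007 -1.    -0.001]
 [-0.     0.001 -1.   ]] q7 -1.22
```

Call:
play_rows(targets=[[-0.31,[0.6,0.6,2],[0,0,0]],[-0.31,[0.6,0.6,4.5],[0,0,0]],[-0.31,[0.6,0.6,6.4],[0,0,0]],[-0.31,[1.6,0.6,6.4],[0,0,0]],[-0.31,[2.6,0.6,6.4],[0,0,0]],[-0.31,[3.2,0.6,6.4],[0,0,0]],[-0.31,[3.4,0.6,6.4],[0,0,0]],[-0.31,[3.4,0.6,6.4],[0,0,0]]])

```text
time: 36.77
ee_pos: [0.5803, -0.0487, -0.0174]
eef_rot: [0.0, 1.0, 0.002, 0.001]
contact_force: [0.4, -0.3, -0.0]
width: 0.03
finger_force: 0.0
```

Call:
play_rows(targets=[[-0.31,[0.1,0,0],[0,0,0]],[-0.31,[0.2,0,0],[0,0,0]],[-0.31,[0.2,0,0],[0,0,0]]])

```text
time: 37.02
ee_pos: [0.5805, -0.0479, -0.0184]
eef_rot: [-0.0, 1.0, 0.003, 0.0]
contact_force: [-0.5, 0.4, 0.7]
width: 0.0301
finger_force: 0.0
```

Call:
play_rows(targets=[[-0.31,[0.1,0,0],[0,0,0]],[-0.31,[0.1,0,0],[0,0,0]]])

```text
time: 37.18
ee_pos: [0.5813, -0.0479, -0.0187]
eef_rot: [-0.0, 1.0, 0.003, 0.0]
contact_force: [-0.7, 0.3, -0.1]
width: 0.0303
finger_force: 0.0
```

Call:
play_rows(targets=[[-0.31,[0.05,0,0],[0,0,0]],[-0.31,[0.05,0,0],[0,0,0]]])

```text
time: 37.35
ee_pos: [0.5813, -0.048, -0.0189]
eef_rot: [-0.0, 1.0, 0.002, -0.0]
contact_force: [-0.4, 0.8, 1.3]
width: 0.0301
finger_force: 0.7
```

Call:
play_rows(targets=[[-0.31,[0.05,0,0],[0,0,0]],[-0.31,[0.05,0,0],[0,0,0]]])

```text
time: 37.52
ee_pos: [0.5814, -0.048, -0.0189]
eef_rot: [-0.0, 1.0, 0.002, -0.001]
contact_force: [-3.1, 0.0, 2.8]
width: 0.0301
finger_force: 1.8
```

Call:
play_rows(targets=[[-0.31,[0.05,0,0],[0,0,0]],[-0.31,[0.05,0,0],[0,0,0]]])

```text
time: 37.68
ee_pos: [0.5814, -0.048, -0.019]
eef_rot: [-0.0, 1.0, 0.002, -0.001]
contact_force: [-5.7, 0.9, 5.0]
width: 0.0299
finger_force: 2.7
```

Call:
play_rows(targets=[[-0.31,[0.03,0,0],[0,0,0]],[-0.31,[0.03,0,0],[0,0,0]]])

```text
time: 37.85
ee_pos: [0.5816, -0.048, -0.019]
eef_rot: [-0.0, 1.0, 0.002, -0.002]
contact_force: [-4.9, 0.4, 3.8]
width: 0.0301
finger_force: 2.8
```

Call:
play_rows(targets=[[-0.31,[-1.5,0,0],[0,0,0]],[-0.31,[-3,0,-1],[0,0,0]],[0.5,[-4,0,-4.5],[0,0,0]],[1,[-4,-2,-8],[0,0,0]],[1,[-3,-5,-8],[0,0,0]],[1,[-1.6,-7.3,-8],[0,0,0]],[1,[-1.6,-7.3,-8],[0,0,0]],[1,[-1.6,-7.3,-8],[0,0,0]],[1,[-1.6,-7.3,-8],[0,0,0]],[1,[-1.6,-7.3,-8],[0,0,0]]])

```text
time: 38.68
ee_pos: [0.5665, 0.0233, 0.0611]
eef_rot: [0.0, 1.0, 0.001, 0.0]
contact_force: [-0.2, -0.3, -0.2]
width: 0.0753
finger_force: 0.0
```

Run:
```python
from h import *
rel([.567,.0253,-.0100],np.pi/2+.006)
c=vision.camera("scene")
for k in list(L)+["rod_end","bore_mouth"]:
    d=models.landmark_of(k,"scene")[:1]
    for e in d: print(k,round(e["score"],2),ray(c,e["xy"],.035 if k[0]!="s" else .009)[0][:2].round(4))
print(ctrl.get_state()["width"])
```

```text
cm [ 0.05 -0.21  7.11] rot [-0.000e+00 -1.000e-03  3.138e+00]
cm [ 0.05 -0.21  7.11] rot [ 0.001 -0.    -0.003]
tool axes
 [[ 1.     0.003  0.   ]
 [ 0.003 -1.    -0.001]
 [ 0.     0.001 -1.   ]] q7 -1.34
square_grip 0.8 [ 0.4412 -0.5101]
square_heel 0.78 [0.6275 0.0049]
square_toe 0.65 [ 0.5012 -0.5131]
square_tip 0.72 [ 0.3606 -0.6363]
rod_end 0.76 [0.5528 0.0376]
bore_mouth 0.91 [0.6244 0.0193]
0.0867107454724863
```

Call:
play_rows(targets=[[1,[0,-0.2,2],[0,0,-0.003]],[1,[0,-0.2,4.5],[0,0,-0.003]],[1,[0,-0.2,6.5],[0,0,-0.003]],[1,[0,-0.2,7.1],[0,0,-0.003]],[0,[0,-0.2,7.1],[0,0,-0.003]],[-0.5,[0,-0.2,7.1],[0,0,-0.003]],[-0.5,[0,-0.2,7.1],[0,0,-0.003]],[-0.5,[0,-0.2,7.1],[0,0,-0.003]],[-0.5,[0,-0.2,7.1],[0,0,-0.003]],[-0.5,[0,-0.2,7.1],[0,0,-0.003]],[-0.5,[0,-0.2,7.1],[0,0,-0.003]],[-0.5,[0,-0.2,7.1],[0,0,-0.003]]], grip_force=3)

```text
time: 40.03
ee_pos: [0.5669, 0.0269, -0.0095]
eef_rot: [-0.0, 1.0, 0.004, 0.0]
contact_force: [0.9, -0.4, -0.3]
width: 0.0413
finger_force: 0.0
```

Call:
play_rows(targets=[[-0.57,[0,0,0],[0,0,0]],[-0.57,[0,0,0],[0,0,0]],[-0.57,[0,0,0],[0,0,0]],[-0.57,[0,0,0],[0,0,0]]])

```text
time: 40.37
ee_pos: [0.5667, 0.0268, -0.0098]
eef_rot: [-0.0, 1.0, 0.004, -0.0]
contact_force: [0.5, 0.2, 0.4]
width: 0.0205
finger_force: 0.0
```

Call:
play_rows(targets=[[-0.55,[0,0.12,0],[0,0,0]],[-0.55,[0,0.12,0],[0,0,0]],[-0.55,[0,0.12,0],[0,0,0]],[-0.6,[0,0.12,0],[0,0,0]],[-0.65,[0,0.12,0],[0,0,0]],[-0.7,[0,0.12,0],[0,0,0]],[-0.7,[0,0.12,0],[0,0,0]],[-0.7,[0,0.12,0],[0,0,0]]], grip_force=3)

```text
time: 41.03
ee_pos: [0.5668, 0.0256, -0.0098]
eef_rot: [0.0, 1.0, 0.004, 0.0]
contact_force: [-0.2, 0.3, -0.6]
width: 0.0156
finger_force: 3.0
```

```bash
python3 -c "
from h import *
s=ctrl.get_state();print({k:np.round(s[k],4) for k in('ee_pos','width','finger_force','contact_force','wrist_torque')})"
```

```text
{'ee_pos': array([ 0.5668,  0.0256, -0.0098]), 'width': np.float64(0.0156), 'finger_force': np.float64(3.0001), 'contact_force': array([-0.2072,  0.2877, -0.6366]), 'wrist_torque': array([-0.1136,  0.1693,  0.0234])}
```

Call:
play_rows(targets=[[-0.7,[0,0,0],[0,0,0]],[-0.7,[0,0,0],[0,0,0]],[-0.7,[-0.2,0,0],[0,0,0]],[-0.7,[-0.5,0,0],[0,0,0]],[-0.7,[-0.8,0,0],[0,0,0]],[-0.7,[-1.2,0,0],[0,0,0]],[-0.7,[-1.6,0,0],[0,0,0]],[-0.7,[-2.0,0,0],[0,0,0]]], grip_force=15)

```text
time: 41.7
ee_pos: [0.5463, 0.0255, -0.0098]
eef_rot: [-0.0, 1.0, 0.004, 0.0]
contact_force: [2.4, -0.2, 0.0]
width: 0.0158
finger_force: 15.0
```

Call:
play_rows(targets=[[-0.7,[-0.4,0,0],[0,0,0]],[-0.7,[-0.8,0,0],[0,0,0]],[-0.7,[-1.2,0,0],[0,0,0]],[-0.7,[-1.6,0,0],[0,0,0]],[-0.7,[-2.0,0,0],[0,0,0]],[-0.7,[-2.4,0,0],[0,0,0]]])

```text
time: 42.2
ee_pos: [0.5222, 0.0253, -0.0098]
eef_rot: [-0.0, 1.0, 0.004, -0.0]
contact_force: [2.1, -0.5, -0.9]
width: 0.0152
finger_force: 15.0
```

Call:
play_rows(targets=[[-0.7,[-0.4,0,0],[0,0,0]],[-0.7,[-0.8,0,0],[0,0,0]],[-0.7,[-1.2,0,0],[0,0,0]],[-0.7,[-1.6,0,0],[0,0,0]],[-0.7,[-2.0,0,0],[0,0,0]],[-0.7,[-2.4,0,0],[0,0,0]],[-0.7,[-2.4,0,0],[0,0,0]]])

```text
time: 42.78
ee_pos: [0.4973, 0.0251, -0.01]
eef_rot: [-0.0, 1.0, 0.004, -0.001]
contact_force: [-0.6, -1.0, -0.6]
width: 0.0155
finger_force: 15.0
```

Run:
```python
from h import *
s=ctrl.get_state();print({k:np.round(s[k],4) for k in('time','ee_pos','width','finger_force','contact_force','wrist_torque')})
for n in ("top","scene"):
    for _ in range(2):
        c=vision.camera(n)
        for k in ["square_tip","square_heel","square_toe","rod_end","bore_mouth"]:
            for e in models.landmark_of(k,n)[:1]: print(n,k,round(e["score"],2),e["xy"],ray(c,e["xy"],.035 if k[0]!="s" else .009)[0][:2].round(4))
        for m in models.masks_of("rod",n)[:1]:print("rod",m["bbox"],m["score"])
        for m in models.masks_of("square",n)[:2]:print("sq",m["bbox"],m["score"])
    print(n,"expected tip px",proj(c,[[.4735,.0125,.009],[.483,.025,.035],[.473,.025,.035]]).round(1).tolist())
    if n=="scene":
        img=c["img"]
        x,y=proj(c,[[.478,.018,.02]])[0].astype(int);np.save("crop.npy",img[y-20:y+20,x-25:x+25]);print(x,y)
        cv2.imwrite("pics/e1.png",np.clip(cv2.resize(img[y-20:y+25,x-25:x+35],(800,600),interpolation=cv2.INTER_CUBIC).astype(int)*1.3,0,255).astype(np.uint8))
```

```text
{'time': np.float64(42.7833), 'ee_pos': array([ 0.4973,  0.0251, -0.01  ]), 'width': np.float64(0.0155), 'finger_force': np.float64(15.0), 'contact_force': array([-0.6461, -0.9775, -0.6428]), 'wrist_torque': array([-0.1256,  0.3582,  0.0532])}
top square_tip 0.97 [478.7, 254.5] [ 0.3588 -0.6336]
top square_heel 0.81 [268.2, 165.4] [0.6261 0.029 ]
top square_toe 0.66 [299.9, 168.3] [ 0.619  -0.0744]
top bore_mouth 0.82 [269.8, 166.9] [0.6164 0.0238]
rod [264.0, 130.1, 269.5, 168.9] 0.64
sq [272.2, 167.3, 301.5, 176.6] 0.74
sq [431.1, 213.9, 477.9, 251.7] 0.57
top square_tip 0.81 [479.9, 253.9] [ 0.3607 -0.6373]
top square_heel 0.83 [269.2, 164.7] [0.6285 0.0258]
top square_toe 0.69 [302.1, 164.9] [ 0.6304 -0.0814]
top bore_mouth 0.56 [269.5, 165.3] [0.6216 0.0248]
rod [266.0, 130.4, 269.6, 171.0] 0.46
sq [428.8, 212.5, 479.9, 254.4] 0.93
sq [273.9, 164.1, 303.1, 178.7] 0.59
top expected tip px [[272.2, 212.1], [268.4, 208.3], [268.3, 211.5]]
scene square_tip 0.84 [24.2, 302.5] [ 0.3561 -0.6308]
scene square_heel 0.93 [272.4, 225.4] [0.6272 0.008 ]
scene square_toe 0.86 [93.7, 310.9] [ 0.4963 -0.5104]
scene rod_end 0.54 [244.6, 185.6] [0.4818 0.0275]
scene bore_mouth 0.62 [275.0, 216.6] [0.6202 0.0234]
rod [250.2, 194.8, 309.4, 247.7] 0.76
sq [25.0, 279.6, 96.9, 317.2] 0.79
sq [241.5, 195.9, 268.8, 237.1] 0.71
scene square_tip 0.77 [26.4, 303.6] [ 0.3626 -0.628 ]
scene square_heel 0.86 [79.7, 277.7] [ 0.3925 -0.4911]
scene square_toe 0.79 [96.7, 314.1] [ 0.5087 -0.5091]
scene rod_end 0.53 [242.1, 185.2] [0.4757 0.0228]
scene bore_mouth 0.91 [275.3, 216.9] [0.6215 0.0234]
rod [252.4, 194.1, 304.7, 247.3] 0.81
sq [236.6, 189.2, 271.9, 238.0] 0.63
scene expected tip px [[239.2, 191.1], [244.2, 186.3], [242.1, 184.2]]
241 189
```

Run:
```python
from h import *
c=vision.camera("top");G=cv2.cvtColor(c["img"],cv2.COLOR_BGR2GRAY).astype(int);B=c["img"][:,:,0].astype(int)
for col in (266,267,268,269,270): print(col,"far rows124-144",G[124:144,col].tolist())
print("row x at z.035 col268",dict(zip(range(126,136),ray(c,[[268,r] for r in range(126,136)],.035)[:,0].round(4))))
print("leg back top edge row->", ray(c,[[268,142]],.07)[0])
s=vision.camera("scene")
for nm,P in dict(rod=[.478,.0251,.035],tip=[.4735,.0,.009]).items():
    x,y=proj(s,[P])[0].astype(int)
    print(nm,x,y); g=cv2.cvtColor(s["img"],cv2.COLOR_BGR2GRAY)[y-9:y+10,x-11:x+12]
    for r,row in zip(range(y-9,y+10),g): print(r,' '.join('%3d'%v for v in row))
print(s["img"][180:200,225:250,0].tolist() if 0 else "")
```

```text
266 far rows124-144 [141, 141, 140, 137, 137, 141, 145, 142, 142, 145, 145, 145, 143, 146, 148, 147, 146, 117, 91, 91]
267 far rows124-144 [140, 140, 137, 137, 137, 132, 129, 127, 127, 130, 130, 132, 131, 131, 133, 129, 130, 110, 90, 91]
268 far rows124-144 [141, 141, 139, 138, 136, 120, 109, 109, 110, 113, 112, 114, 115, 114, 111, 109, 110, 99, 89, 89]
269 far rows124-144 [140, 141, 139, 138, 134, 131, 132, 133, 134, 133, 134, 135, 136, 135, 135, 135, 135, 110, 89, 90]
270 far rows124-144 [140, 140, 139, 139, 135, 138, 140, 139, 140, 138, 140, 138, 139, 139, 139, 139, 138, 113, 90, 88]
row x at z.035 col268 {126: np.float64(0.751), 127: np.float64(0.7476), 128: np.float64(0.7443), 129: np.float64(0.741), 130: np.float64(0.7377), 131: np.float64(0.7343), 132: np.float64(0.731), 133: np.float64(0.7277), 134: np.float64(0.7244), 135: np.float64(0.7211)}
leg back top edge row-> [0.68951853 0.03144675 0.07      ]
rod 243 185
176  17  15  20  28  34  34  29  19  14  14  27  45  50  37  26  12   5   2   5   4   4   5   4
177  15  16  31  40  36  26  21  17  15  13  12  23  31  33  29  21  
[... 2794 characters left out ...]
  42  44  49  46  28  14  12
196  56  22  13  17  18  16  19  25  26  19  18  19  19  26  38  42  50  61  68  66  49  26  23
197  82  45  15  11  16  18  19  21  25  21  17  17  21  32  41  53  68  75  77  75  68  53  47
198  89  69  41  16  12  18  23  26  27  20  15  20  32  42  54  68  77  78  77  76  75  72  69
199  93  87  69  41  16  15  22  20  19  12  13  33  51  60  72  78  79  79  78  77  77  76  76
200  94  92  85  68  41  18   8   9   7   6  18  50  75  78  77  77  79  79  78  78  77  76  77
201  93  91  91  87  72  43  16   7   3   4  21  60  89  88  80  77  78  79  79  79  78  77  77
202  91  92  94  97  91  74  41  15   3   4  16  60  89  90  85  80  77  78  78  79  79  78  77
```

Call:
play_rows(targets=[[-0.7,[-0.25,0,0],[0,0,0]],[-0.7,[-0.5,0,0],[0,0,0]],[-0.7,[-0.7,0,0],[0,0,0]],[-0.7,[-0.7,0,0],[0,0,0]],[-0.7,[-0.7,0,0],[0,0,0]]])

```text
time: 44.9
ee_pos: [0.4917, 0.0252, -0.0097]
eef_rot: [-0.0, 1.0, 0.004, 0.0]
contact_force: [0.5, -0.6, -0.8]
width: 0.0153
finger_force: 15.0
```

Run:
```python
from h import *
s=ctrl.get_state();print({k:np.round(s[k],4) for k in('time','ee_pos','width','finger_force','contact_force')})
c=vision.camera("top");G=cv2.cvtColor(c["img"],cv2.COLOR_BGR2GRAY).astype(int)
print(G[126:138,268].tolist())
# leg still? face line + right end
m=models.masks_of("bore_mouth","top")
r=m[0]["region"];cols=[x for x in range(192,256,2) if r[:,x].any()]
X=ray(c,[[x,np.where(r[:,x])[0].max()+.5] for x in cols],0);print("face",np.polyfit(X[:,1],X[:,0],1),m[0]["bbox"])
for rr in (168,170,172,174): print(rr,G[rr,294:308].tolist())
for col in (280,285,290,295,299): print(col,G[158:182,col].tolist())
```

```text
{'time': np.float64(44.9), 'ee_pos': array([ 0.4917,  0.0252, -0.0097]), 'width': np.float64(0.0153), 'finger_force': np.float64(15.0001), 'contact_force': array([ 0.5148, -0.6355, -0.8322])}
[138, 137, 136, 142, 146, 125, 112, 113, 113, 112, 114, 110]
face [-0.0184522   0.62703962] [183.4, 140.7, 317.9, 166.6]
168 [71, 71, 72, 72, 72, 71, 69, 70, 73, 90, 118, 132, 131, 131]
170 [69, 71, 69, 73, 71, 70, 71, 70, 73, 95, 129, 151, 151, 150]
172 [72, 72, 72, 71, 71, 71, 71, 70, 73, 97, 131, 152, 150, 149]
174 [72, 73, 75, 72, 72, 69, 69, 70, 75, 97, 132, 149, 150, 150]
280 [92, 92, 93, 92, 93, 63, 27, 31, 35, 62, 72, 72, 90, 86, 76, 70, 71, 61, 65, 55, 53, 56, 58, 62]
285 [89, 88, 93, 94, 89, 64, 33, 28, 34, 62, 71, 70, 71, 72, 72, 71, 72, 55, 41, 42, 50, 56, 62, 62]
290 [88, 90, 91, 92, 90, 68, 35, 27, 40, 63, 72, 72, 72, 71, 72, 71, 73, 57, 67, 112, 119, 115, 89, 78]
295 [87, 87, 90, 92, 90, 64, 32, 27, 33, 59, 71, 70, 71, 72, 72, 72, 73, 61, 80, 133, 150, 150, 149, 149]
299 [84, 86, 87, 91, 93, 72, 41, 26, 30, 61, 71, 70, 70, 71, 71, 73, 69, 61, 65, 130, 149, 150, 149, 149]
```

```bash
python3 -c "
from h import *
print(order.close_job())"
```

```text
the job is handed in; nothing more can be done
None
```

I've handed the job in: the square lies flush on the leg's face with its blade about 3 mm to the right of the rod, and the gripper still holds the rod with its near end within about 1 mm of the blade tip by camera measurement.

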